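# Power up the parts washer: battery in, guard up, pump switch on, guard down

### The job

Take the battery pack out of its charger and plug it straight down, fully home, into the rectangular socket in the top of the parts washer's control head, without dropping it and with the pump switch still off. Only then lift the hinged guard flap on the head right up, flip the pump switch beneath it over to ON (leaning towards the wash tub) and lower the guard until it is fully shut. Leave the bottles, tins, parts and tools on the bench standing and lying where they are.

Things in the scene. Friction and masses are not known exactly. Their poses are not given: they have to be found in the camera images.
- pack_mid (a point): centre (half-way up) of the dark upright battery pack, 118 mm tall, about 0.45 kg. Its upper 90 mm is a body 64 mm (own x) by 50 mm (own y); below it a plug 48 x 34 mm reaches down 28 mm, its lowest 4 mm narrowed to 44 x 30. z is up. Half a turn about z makes no difference. At the start it stands in the charger, shoulder on the charger's top
- charger_bay (a point): mouth of the charger's bay, centre, on the top of the fixed dark charger: a block 110 mm (own x) by 100 mm (own y), 40 mm high. The bay is 54 by 40 mm, 30 mm deep; the pack lifts straight up out of it
- socket (a point): centre of the mouth of the battery socket, in the level top of the washer's control head, 100 mm above the bench; axes as washer. The hole is 52 mm (x) by 38 mm (y), with a 3 mm lead-in, 30 mm deep. The pack goes in with its long side along x, either way round; fully home, its shoulder lies on the head and pack_mid is 31 mm straight above this point
- washer: the fixed bench parts washer; origin on the bench under the centre of its control head, x from the head's front towards the tub, y left, z up. Head 150 (x) by 290 (y) by 100 mm high; socket at y = -75 mm, guarded switch at y = +65 mm. Behind it the open wash tub, x = 85 to 405 mm, y = -160 to 160 mm, rim 157 mm high, with a spout 230 mm high in its far left corner
- guard (a joint): angle of the guard flap, 0 shut to 1.92 rad leaning back beyond the hinge; it may start a little ajar. The hinge is stiff: the flap stays wherever it is left and takes 2 to 3 N at the fin to move
- guard_hinge (a point): middle of the guard's hinge line, which runs along y (axes as washer) 166 mm above the bench, at the back of the switch's shroud. The flap's front edge, 117 mm in front of it, swings up and back. Flap 114 mm wide (y), 5 mm thick, with a clear window and a 22 mm lip turned down at its front edge
- guard_fin (a point): centre of the finger fin standing on the flap; axes turn with the flap, z out of its outer face, y along the hinge. Fin 12 mm thick (y), 40 mm long (x), 28 mm proud of the flap (14 mm either side of this point). With the guard shut this point is 87 mm in front of the hinge line and 16.5 mm above it. It can be pinched across y from above at any guard angle
- pump_switch (a joint): angle of the toggle lever under the guard, 0 OFF (leaning 0.45 rad to the front) to 0.9 rad ON (leaning 0.45 rad towards the tub). It falls over centre to one end or the other; 1 to 2 N at the paddle turns it
- switch_pivot (a point): pivot of the toggle lever, 108 mm above the bench, axes as washer, 55 mm in front of the hinge line; the lever swings in the plane of x and z. Round it is a fixed shroud: side cheeks 100 mm apart inside and 64 mm high above the head, a rear wall 51 mm behind the pivot, and in front only a 10 mm high sill 51 mm from the pivot
- switch_tip (a point): tip of the toggle lever's paddle, 52 mm from the pivot; the paddle is 24 mm wide (y), 11 mm thick, its upper 26 mm
- spray: bystander: spray bottle, 62 mm diameter, 221 mm tall, spray head reaching 31 mm from its axis; origin under its centre. It stands close to one side of the charger
- tin: bystander: low tin, 80 mm diameter, 46 mm tall; origin under its centre; close to the charger
- hub: bystander: turned steel hub, 80 mm diameter, 46 mm tall; origin under its centre; close to the charger
- oiler: bystander: tall oil bottle, 68 mm diameter, 260 mm tall; origin under its centre; between charger and washer
- wrench: bystander: steel wrench 180 mm long lying flat along its x, 8 mm thick; origin under its centre
- screwdriver: bystander: screwdriver 200 mm long lying along its x, 26 mm thick; origin under its centre
- brush: bystander: parts brush 200 mm long lying along its x, 42 mm wide, 20 mm thick; origin under its centre
- jar: bystander: jar, 72 mm diameter, 100 mm tall; origin under its centre
- pack: the battery pack; origin under its plug, 59 mm below pack_mid, axes the same

How it is judged:
By the outcome, as a careful person would: the job done as asked, in the order asked, and still so for the second after the job is handed in, with the robot touching nothing.
It also fails if it takes over 72 s, if anything falls off the work surface, if the arm or the gripper's body presses on something with over 40 N, if the wrist force passes 120 N, or if a joint passes its speed limit or range.

### The arm

A 7-joint arm with a two-finger parallel gripper is mounted at the origin on the work surface. World frame = base frame: x ahead of the robot, y to its left, z up, the work surface at z = 0. Lengths are in m, angles in rad, forces in N, time in s.
With the tool pointing down it reaches from about 0.35 to 0.9 m from the base axis. Payload 8.1 kg.
Tool frame: the origin (TCP) lies midway between the tips of the shut fingers; the grasp point (between the pads) lies 19 mm behind it; z points along the fingers, y is the direction in which the jaws open and shut (so a half turn about z gives the same grasp; the last joint's range is limited). The gripper opens to 92 mm and grips with 3 to 60 N. Pads are 19 mm wide; open, the fingers measure 130 mm over their backs; the gripper's body (75 mm by 190 mm) begins 47 mm behind the grasp point.
Start: joints at [1.015, 0.434, 0.025, 1.573, -0.012, 1.134, -0.075], TCP at [0.273, -0.562, 0.227] pointing down, gripper open.
Joint ranges: [-2.62, 2.62], [-0.44, 2.09], [-1.27, 1.32], [0.08, 2.57], [-1.32, 4.46], [0.12, 2], [-2.74, 2.74]. Speed limits (rad/s): [2.22, 2.22, 3.01, 3.01, 3.14, 3.14, 3.14].

### API

Orientations are given as a rotation vector (axis times angle).
In Python, from cell import monitor, get_image, get_calibration, workorder, look_for, masks_of gives the robot as it stands.
- The arm moves only by the shell command python3 -m crank 'ROWS' [FORCE]. ROWS is JSON, a list of rows, each a list of 3 entries, a list of its own where there are three numbers: the shift along the tool's x, y, z in cm, then the turn about the tool's z in degrees, then the closure in counts, from 0 (fully open) to 255 (shut). A call has 1 to 5 rows; each row shifts and turns the commanded pose from where the row before left it, along the tool's axes as they then stand; what a row does not reach is not made up. A row lasts 1/10 s, in which the tool goes at most 50 mm and 8.59 degrees, less where a joint would pass 70% of its speed; a pose out of reach is approached as far as the arm can. A call with a gripper value outside its range is refused whole. The fingers move at their own pace and stop on an object; FORCE is the grip in N (left out, the last holds). Time passes only in rows, so rows that do not move let the fingers close. It gives the time, the measured TCP pose, the force and the opening at its end, in the units of the state.
- monitor.observe(): the state, without advancing time (a new reading comes with each control period).
- get_image(name): name is "scene" or "top"; returns (picture, depth): 400x640x3 uint8, red, green, blue; 400x640 float32, m along the optical axis (not along the pixel's ray), 0 where there is no reading.
- get_calibration(name): a dict with "fx", "fy", "cx", "cy" (pixels), "R" (3x3) and "t" (3): a world point X has camera coordinates R X + t. Camera axes: x right, y down, z forward; pixel columns grow to the right and rows downward; lengths in m; the calibration is good to about 2 mm. A picture is of the moment at which its call begins. get_calibration takes no time and is no camera call.
- workorder.sign_off(): hands the job in, once; it reports no verdict.
Trained networks look in the newest picture that a camera, given by its name, has taken for a name from the list of things; names that differ only in an ending like _2 or _b are one class to them, and where a whole thing is asked for, a point or a joint stands for the part that bears it (a point fixed in the world has none). Each returns a list of dicts, best first, with "score" (0 to 1); they miss things now and then, are a little off and sometimes report something else, mostly with a low value. They report only what shows in the picture. A call takes as long as a camera call.
- look_for(label, camera): "location" ([x, y, z] in m, in world coordinates, good to about 4 mm: the middle of the surface that is visible of it).
- masks_of(label, camera): "region" (400x640 bool, what is visible of it).
The state is a dict: "clock": time; "joints": joint angles; "dq": joint speeds; "joint_efforts": joint torques, N m; "position": TCP position; "ee_rot": TCP orientation; "force": force on the tool from outside, world axes, zero at the start; "ft_torque": the same for the moment, N m; "width": opening from 0.0 (shut) to 1.0 (fully open).
Only numpy, scipy, OpenCV 4.12 (cv2) and the standard library are available. Lean on these libraries where they do the work, as an engineer would, in place of code of your own. Each camera call takes 0.05 s, during which the arm holds its last target.

## Working session

There is one attempt and no reset: what is moved stays moved. The work goes in short steps, Python scripts to look and compute and a shell command to move; the robot and the scene stay as the last step left them, time stands still between calls to the robot, and variables do not carry over. Pictures are saved under pics/ and viewed, and the job is handed in when it is done.

```bash
ls; mkdir -p pics
python3 - <<'E'
from cell import monitor,get_image,get_calibration,look_for
import cv2,numpy as np
print(monitor.observe())
for n in ("scene","top"):
    im,d=get_image(n); cv2.imwrite(f"pics/{n}0.png",im[:,:,::-1]); np.save(f"pics/{n}0.npy",d)
    c=get_calibration(n); print(n,c)
for l in ["pack_mid","charger_bay","socket","guard_fin","switch_tip","oiler","spray"]:
    for n in ("scene","top"):
        print(l,n,[(np.round(r["location"],4),round(r["score"],2)) for r in look_for(l,n)][:2])
E
```

```text
pics
{'clock': 0.0, 'joints': array([ 1.01537201,  0.43517851,  0.0249769 ,  1.57412128, -0.01161361,
        1.1340168 , -0.0750795 ]), 'dq': array([ 2.15580564e-03,  5.04024861e-04,  2.89506871e-04,  9.38867885e-05,
       -2.15578897e-03,  1.52385355e-04,  7.15513057e-06]), 'joint_efforts': array([ 8.10121037e-04, -6.67842436e+01,  9.85311382e-01, -3.14449096e+01,
       -6.05119555e-02,  4.30754106e-02,  9.50753792e-05]), 'position': array([ 0.2731584, -0.5615565,  0.2259633]), 'ee_rot': array([-3.05996859e+00, -7.04805541e-01,  7.55701103e-04]), 'force': array([-0.24549159,  1.00919607, -0.02539873]), 'ft_torque': array([-0.04136773, -0.0096659 , -0.01265458]), 'width': 1.0026842782119578}
scene {'fx': 412.9374421905618, 'fy': 412.9374421905618, 'cx': 317.61458171974755, 'cy': 201.62406778064366, 'R': array([[ 0.88744446,  0.46082482, -0.00909972],
       [ 0.37610407, -0.7354216 , -0.56364954],
       [-0.26643583,  0.49678522, -0.82596392]]), 't': array([-0.44459049, -0.08870078,  1.527287  ])}
top {'fx': 479.8982130697045, 'fy': 479.8982130697045, 'cx': 313.28212761193873, 'c
[... 247 characters left out ...]
([ 0.5414, -0.3846,  0.1264]), 0.91)]
pack_mid top [(array([ 0.5249, -0.3705,  0.1276]), 0.57)]
charger_bay scene [(array([0.3533, 0.2751, 0.0218]), 0.66), (array([ 0.5523, -0.4126,  0.0416]), 0.6)]
charger_bay top []
socket scene [(array([0.7274, 0.1188, 0.0912]), 0.9)]
socket top [(array([0.7211, 0.1217, 0.0895]), 0.93)]
guard_fin scene [(array([0.5425, 0.2003, 0.1708]), 0.93)]
guard_fin top [(array([0.5379, 0.2019, 0.1725]), 0.68)]
switch_tip scene []
switch_tip top []
oiler scene [(array([ 0.5443, -0.1801,  0.1668]), 0.87)]
oiler top [(array([ 0.5144, -0.1502,  0.1928]), 0.88)]
spray scene [(array([ 0.6437, -0.3976,  0.1514]), 0.78)]
spray top [(array([ 0.6196, -0.3774,  0.1488]), 0.58)]
```

View pics/scene0.png

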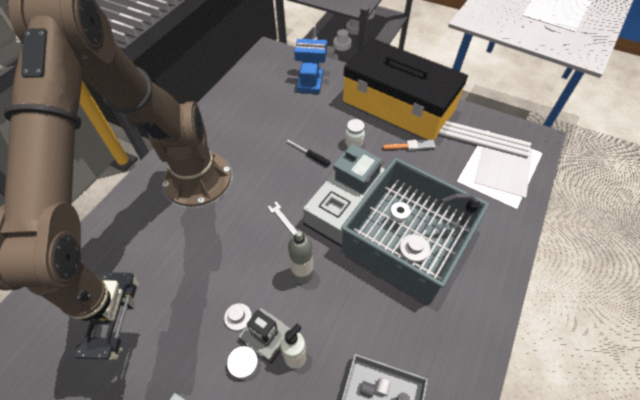

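View pics/top0.png

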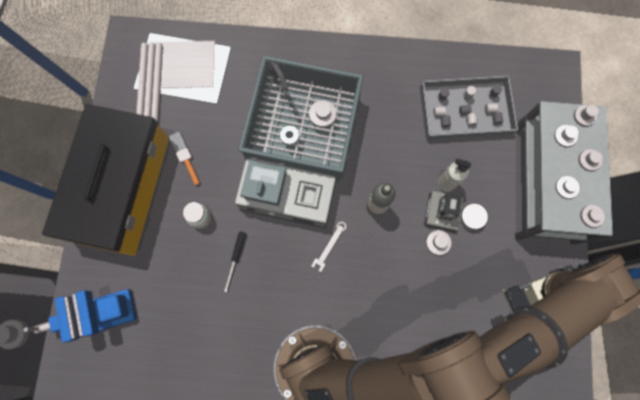

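```bash
cat > h.py <<'E'
import numpy as np,cv2
from cell import get_calibration
def cloud(n,d,c=None):
    c=c or get_calibration(n); v,u=np.mgrid[0:400,0:640]
    P=np.stack([(u-c['cx'])/c['fx']*d,(v-c['cy'])/c['fy']*d,d],-1)
    return (P-c['t'])@c['R']
def ortho(n,im,z,x0,x1,y0,y1,s):  # s m/px ; row down = -x, col right = -y
    c=get_calibration(n)
    xs=np.arange(x1,x0,-s); ys=np.arange(y1,y0,-s)
    X,Y=np.meshgrid(xs,ys,indexing='ij')
    Q=np.stack([X,Y,np.full_like(X,z)],-1)@c['R'].T+c['t']
    u=c['fx']*Q[...,0]/Q[...,2]+c['cx']; v=c['fy']*Q[...,1]/Q[...,2]+c['cy']
    return cv2.remap(im,u.astype(np.float32),v.astype(np.float32),cv2.INTER_CUBIC)
def proj(n,X):
    c=get_calibration(n);q=np.asarray(X)@c['R'].T+c['t']
    return np.stack([c['fx']*q[...,0]/q[...,2]+c['cx'],c['fy']*q[...,1]/q[...,2]+c['cy']],-1)
E
python3 - <<'E'
from h import *
for n in ("scene","top"):
    im=cv2.imread(f"pics/{n}0.png");d=np.load(f"pics/{n}0.npy");P=cloud(n,d)
    a={"scene":(330,203),"top":(308,196)}[n]
    print(n,P[a[1],a[0]])
    for (u,v) in ({"top":[(265,180),(250,205),(320,205),(205,205),(450,207),(445,222),(380,198),(440,240),(475,215)],"scene":[(355,165),(262,325),(300,262),(330,225)]}[n]): print((u,v),P[v,u].round(3))
    o=ortho(n,im,0.1,.40,.90,-.12,.30,.0007); cv2.imwrite(f"pics/o_{n}.png",o); print(o.shape)
    o=ortho(n,im,0.04,.40,.75,-.55,-.15,.0007); cv2.imwrite(f"pics/c_{n}.png",o); print(o.shape)
E
```

```text
scene [0.50771676 0.07768967 0.0719419 ]
(355, 165) [0.541 0.188 0.169]
(262, 325) [ 0.538 -0.386  0.129]
(300, 262) [ 0.546 -0.19   0.154]
(330, 225) [ 0.55  -0.008  0.09 ]
(715, 600, 3)
(500, 572, 3)
top [0.53121498 0.06864408 0.07006518]
(265, 180) [0.545 0.199 0.172]
(250, 205) [0.48  0.247 0.098]
(320, 205) [0.498 0.027 0.102]
(205, 205) [ 0.488  0.413 -0.002]
(450, 207) [ 0.52 -0.37  0.13]
(445, 222) [ 0.49 -0.38  0.04]
(380, 198) [ 0.509 -0.145  0.213]
(440, 240) [ 0.43  -0.365  0.042]
(475, 215) [ 0.521 -0.475  0.042]
(715, 600, 3)
(500, 572, 3)
```

View pics/o_top.png

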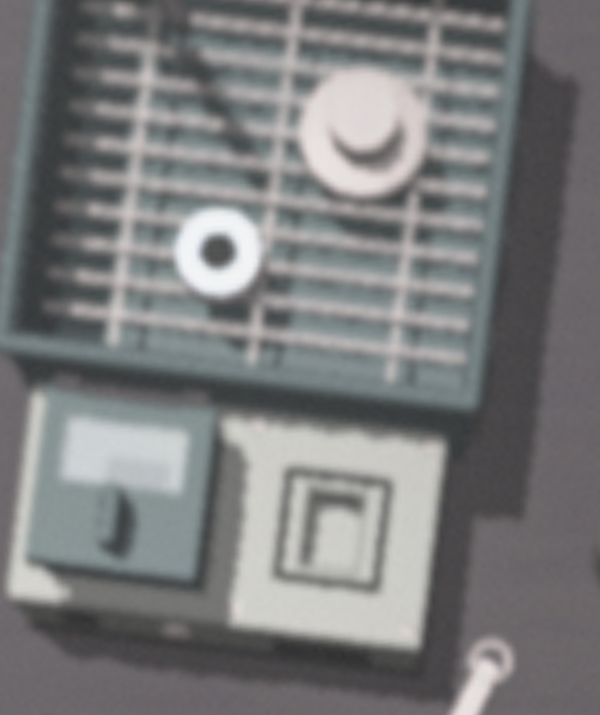

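View pics/c_top.png

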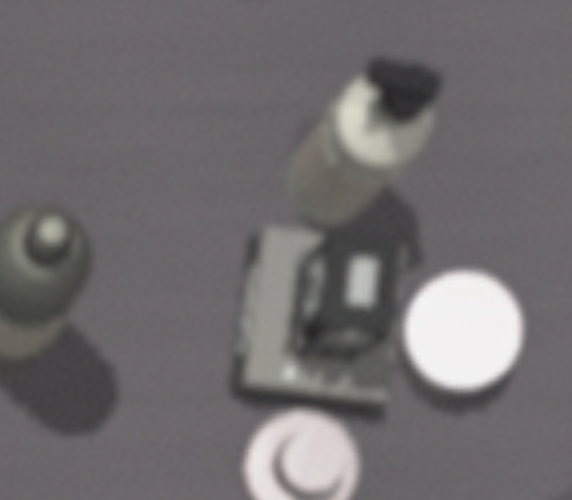

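View pics/o_scene.png

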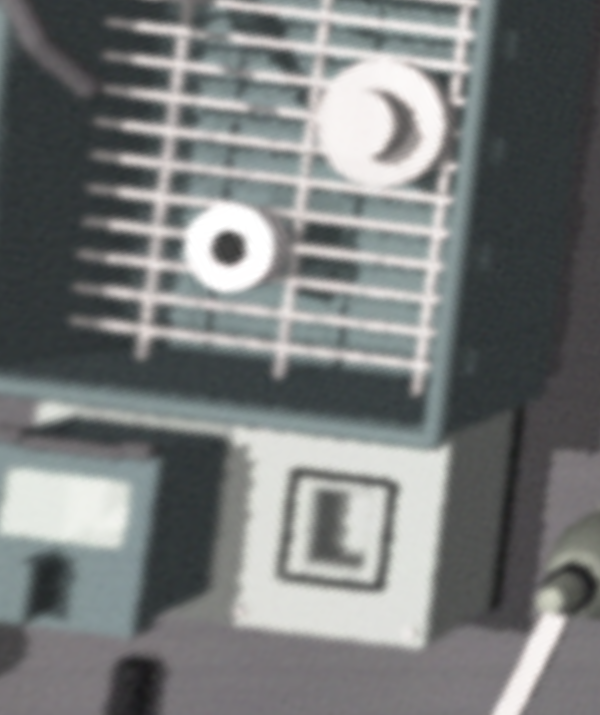

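View pics/c_scene.png

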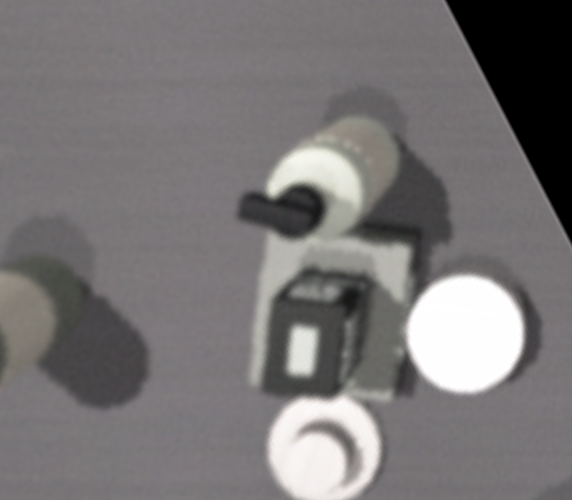

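Run:
```python
from h import *
O=[]
for n in ("scene","top"):
    im=cv2.imread(f"pics/{n}0.png")
    O.append(ortho(n,im,0.13,.43,.63,-.47,-.30,.0005))
cv2.imwrite("pics/p13.png",np.hstack(O)); print(O[0].shape)
O=[]
for n in ("scene","top"):
    im=cv2.imread(f"pics/{n}0.png")
    O.append(ortho(n,im,0.04,.43,.63,-.50,-.30,.0005))
cv2.imwrite("pics/p04.png",np.hstack(O)); print(O[0].shape)
O=[]
for n in ("scene","top"):
    im=cv2.imread(f"pics/{n}0.png")
    O.append(ortho(n,im,0.1,.44,.64,-.02,.17,.0005))
cv2.imwrite("pics/s10.png",np.hstack(O)); print(O[0].shape)
# bystander positions by depth slices
for n in ("scene","top"):
    d=np.load(f"pics/{n}0.npy");P=cloud(n,d).reshape(-1,3)
    def box(x0,x1,y0,y1,z0,z1):
        m=(P[:,0]>x0)&(P[:,0]<x1)&(P[:,1]>y0)&(P[:,1]<y1)&(P[:,2]>z0)&(P[:,2]<z1); q=P[m]; return len(q),q.min(0).round(3),q.max(0).round(3)
    print(n,"spray",box(.55,.72,-.47,-.3,.14,.24)); print("oiler",box(.45,.6,-.22,-.08,.1,.28))
    print("pack top",box(.45,.6,-.45,-.3,.122,.138))
```

```text
(400, 340, 3)
(400, 400, 3)
(400, 380, 3)
scene spray (541, array([ 0.603, -0.423,  0.14 ]), array([ 0.664, -0.362,  0.225]))
oiler (765, array([ 0.498, -0.196,  0.101]), array([ 0.564, -0.132,  0.264]))
pack top (466, array([ 0.496, -0.41 ,  0.122]), array([ 0.565, -0.354,  0.135]))
top spray (359, array([ 0.602, -0.42 ,  0.14 ]), array([ 0.656, -0.36 ,  0.227]))
oiler (561, array([ 0.494, -0.193,  0.1  ]), array([ 0.562, -0.125,  0.262]))
pack top (337, array([ 0.496, -0.405,  0.122]), array([ 0.6  , -0.35 ,  0.136]))
```

View pics/p13.png

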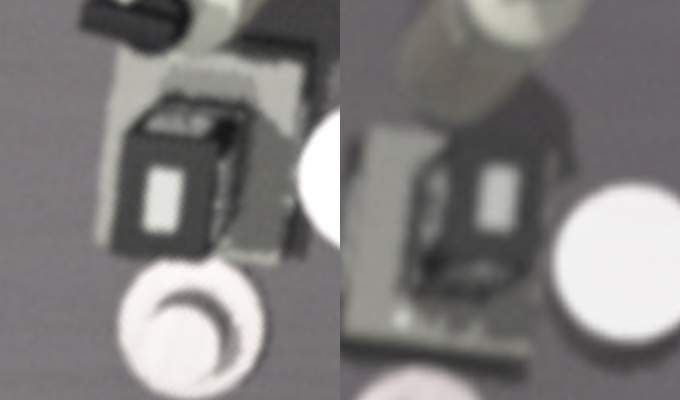

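View pics/p04.png

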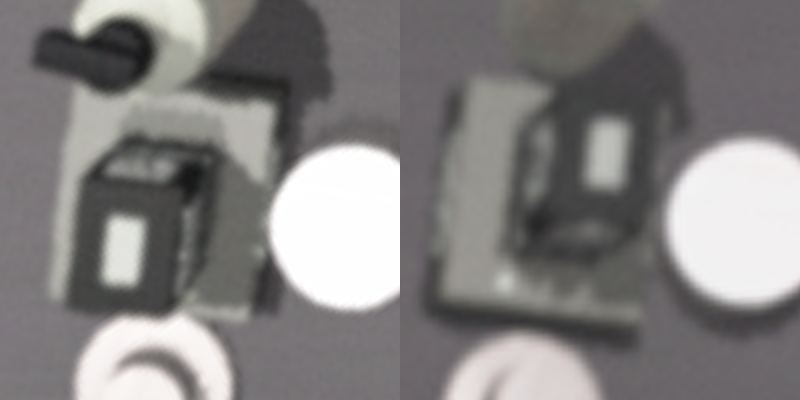

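View pics/s10.png

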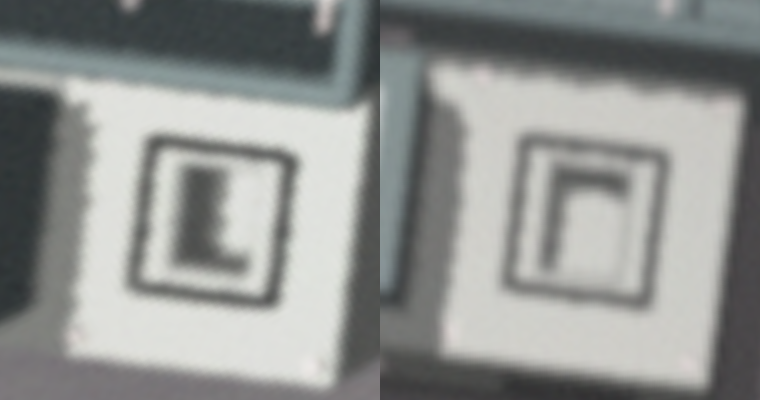

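```bash
cat >> h.py <<'E'
def go(target,yaw=None):
    "target TCP pos; yaw of tool x axis (deg)"
    from cell import monitor
    from scipy.spatial.transform import Rotation as Ro
    s=monitor.observe(); R=Ro.from_rotvec(s['ee_rot']).as_matrix()
    cur=np.degrees(np.arctan2(R[1,0],R[0,0]))
    print('t',round(float(s['clock']),2),'pos',s['position'].round(4),'yaw',cur.round(2),'tilt',np.degrees(np.arccos(-R[2,2])).round(2),'F',s['force'].round(1),'w',round(float(s['width'])*92,1))
    if yaw is not None:
        dz=-((yaw-cur+90)%180-90); print('turn',round(dz,2))
        a=np.radians(cur if yaw is None else cur-dz)
        R=np.array([[np.cos(a),np.sin(a),0],[np.sin(a),-np.cos(a),0],[0,0,-1]])
    print('shift cm (after turn)',(R.T@(np.array(target)-s['position'])*100).round(2))
E
python3 -m crank '[[[0,0,0],7.9,0],[[0,0,0],7.9,0],[[0,0,0],7.9,0],[[0,0,0],7.9,0]]' 40
python3 -c "
from h import *
go([.531,-.381,.226],-5.8)
# pack top rect from depth
for n in ('scene','top'):
    P=cloud(n,np.load(f'pics/{n}0.npy')).reshape(-1,3)
    m=(abs(P[:,0]-.53)<.05)&(abs(P[:,1]+.38)<.04)&(abs(P[:,2]-.13)<.006)
    print(n,cv2.minAreaRect((P[m][:,:2]*1000).astype(np.float32)),np.median(P[m],0))
"
```

```text
clock: 1.2
position: [0.2734, -0.562, 0.2268]
ee_rot: [3.137, -0.164, 0.0]
force: [0.7, -0.0, 0.2]
width: 1.003
t 1.2 pos [ 0.2734 -0.562   0.2268] yaw -5.99 tilt 0.01 F [ 0.7 -0.   0.2] w 92.3
turn -0.19
shift cm (after turn) [ 23.8  -20.61   0.08]
scene ((530.3563232421875, -382.1292724609375), (50.406394958496094, 64.29558563232422), 83.71150970458984) [ 0.53157762 -0.38300707  0.12919146]
top ((528.8672485351562, -377.6617431640625), (52.06917953491211, 64.91866302490234), 82.47463989257812) [ 0.52703466 -0.37816513  0.12925487]
```

```bash
python3 -m crank '[[[4.7,-4.1,0],0.5,0],[[4.7,-4.1,0],0,0],[[4.7,-4.1,0],0,0],[[4.7,-4.1,0],0,0],[[4.7,-4.1,0],0,0]]' 40
python3 -m crank '[[[0,0,0],0,0],[[0,0,0],0,0]]'
python3 -c "
from h import *
go([.5297,-.380,.081],-6.5)"
```

```text
clock: 1.7
position: [0.4796, -0.4172, 0.227]
ee_rot: [3.137, -0.169, 0.001]
force: [1.2, -0.6, -0.4]
width: 1.001
clock: 1.9
position: [0.4793, -0.4172, 0.2265]
ee_rot: [-3.137, 0.163, 0.0]
force: [-1.8, -0.2, 0.2]
width: 0.998
t 1.9 pos [ 0.4793 -0.4172  0.2265] yaw -5.97 tilt 0.02 F [-1.8 -0.2  0.2] w 91.8
turn 0.53
shift cm (after turn) [ 4.58 -4.27 14.55]
```

```bash
python3 -m crank '[[[2.3,-2.15,0],0.5,0],[[2.3,-2.15,0],0,0],[[0,0,3],0,0],[[0,0,3],0,0],[[0,0,2],0,0]]' 40
python3 -m crank '[[[0,0,0],0,0],[[0,0,0],0,0]]'
python3 -c "
from h import *
go([.5297,-.380,.081],-6.5)
from cell import get_image
O=[]
for n in ('scene','top'):
    im,_=get_image(n); im=im[:,:,::-1].copy();O.append(cv2.resize(im[260:400,180:340] if n=='scene' else im[130:270,370:530],None,fx=2.5,fy=2.5,interpolation=cv2.INTER_CUBIC))
cv2.imwrite('pics/g1.png',np.hstack(O))"
```

```text
clock: 2.4
position: [0.5264, -0.3823, 0.1449]
ee_rot: [3.136, -0.186, -0.004]
force: [-0.2, 0.4, 0.3]
width: 1.002
clock: 2.6
position: [0.5276, -0.3823, 0.1473]
ee_rot: [3.135, -0.186, -0.001]
force: [-0.2, -0.8, 0.1]
width: 0.994
t 2.6 pos [ 0.5276 -0.3823  0.1473] yaw -6.78 tilt 0.04 F [-0.2 -0.8  0.1] w 91.4
turn -0.28
shift cm (after turn) [ 0.18 -0.26  6.63]
```

View pics/g1.png

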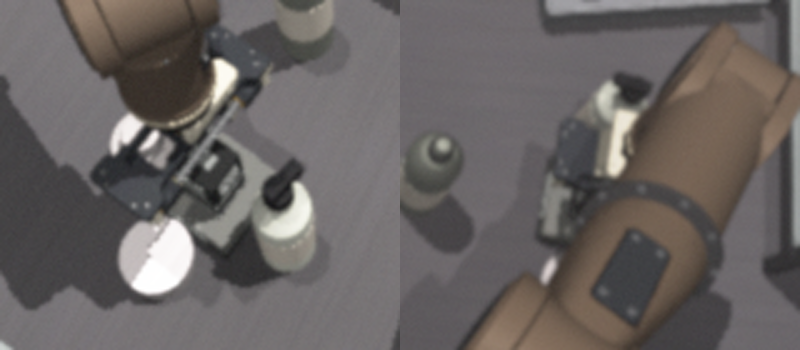

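The gripper straddles the pack at about (215,165) in the left crop. The spray bottle at (285,225) is clear. Next I go down and close.

```bash
python3 -m crank '[[[0.2,-0.25,1.6],0,0],[[0,0,2],0,0],[[0,0,2],0,0],[[0,0,1],0,0],[[0,0,0],0,0]]' 40
python3 -c "
from h import *
go([.5297,-.380,.081],-6.5)"
python3 -m crank '[[[0,0,0],0,200],[[0,0,0],0,200],[[0,0,0],0,200],[[0,0,0],0,200],[[0,0,0],0,200]]' 45
python3 -m crank '[[[0,0,0],0,200],[[0,0,0],0,200],[[0,0,0],0,200]]' 45
python3 -c "
from h import *
go([.5297,-.380,.081],-6.5)"
```

```text
clock: 3.2
position: [0.5305, -0.3787, 0.0804]
ee_rot: [-3.136, 0.183, 0.001]
force: [-0.6, 0.1, 0.5]
width: 1.004
t 3.2 pos [ 0.5305 -0.3787  0.0804] yaw -6.68 tilt 0.06 F [-0.6  0.1  0.5] w 92.3
turn -0.18
shift cm (after turn) [-0.06  0.14 -0.06]
clock: 3.7
position: [0.531, -0.3788, 0.0811]
ee_rot: [3.136, -0.182, 0.001]
force: [0.4, 0.3, 0.6]
width: 0.613
clock: 4.0
position: [0.531, -0.379, 0.0809]
ee_rot: [3.136, -0.183, 0.0]
force: [-0.8, -0.1, 2.3]
width: 0.542
t 4.0 pos [ 0.531  -0.379   0.0809] yaw -6.67 tilt 0.03 F [-0.8 -0.1  2.3] w 49.9
turn -0.17
shift cm (after turn) [-0.11  0.12 -0.01]
```

```bash
python3 -m crank '[[[0,0,0],0,200],[[0,0,0],0,200],[[0,0,-0.8],0,200],[[0,0,-1],0,200],[[0,0,-1.5],0,200]]' 45
python3 -m crank '[[[0,0,-2.5],0,200],[[0,0,-3],0,200],[[0,0,-3],0,200],[[0,0,-3],0,200],[[0,0,-3],0,200]]' 45
python3 -m crank '[[[0,0,-2],0,200],[[0,0,-1],0,200],[[0,0,0],0,200]]' 45
python3 -c "
from h import *
go([.42,-.30,.29],-6.5)
from cell import get_image
O=[]
for n in ('scene','top'):
    im,_=get_image(n); im=im[:,:,::-1].copy();O.append(cv2.resize(im[200:400,180:380] if n=='scene' else im[90:290,330:530],None,fx=2,fy=2,interpolation=cv2.INTER_CUBIC))
cv2.imwrite('pics/g2.png',np.hstack(O))"
```

```text
clock: 4.5
position: [0.5302, -0.3779, 0.1136]
ee_rot: [-3.135, 0.182, 0.003]
force: [-0.4, -0.2, -5.4]
width: 0.542
clock: 5.0
position: [0.5306, -0.3783, 0.2611]
ee_rot: [3.136, -0.182, 0.001]
force: [0.8, 0.2, -5.0]
width: 0.542
clock: 5.3
position: [0.5313, -0.3789, 0.2906]
ee_rot: [3.135, -0.182, 0.004]
force: [1.0, -0.3, -4.8]
width: 0.542
t 5.3 pos [ 0.5313 -0.3789  0.2906] yaw -6.66 tilt 0.16 F [ 1.  -0.3 -4.8] w 49.9
turn -0.16
shift cm (after turn) [-11.95  -6.58   0.06]
```

View pics/g2.png

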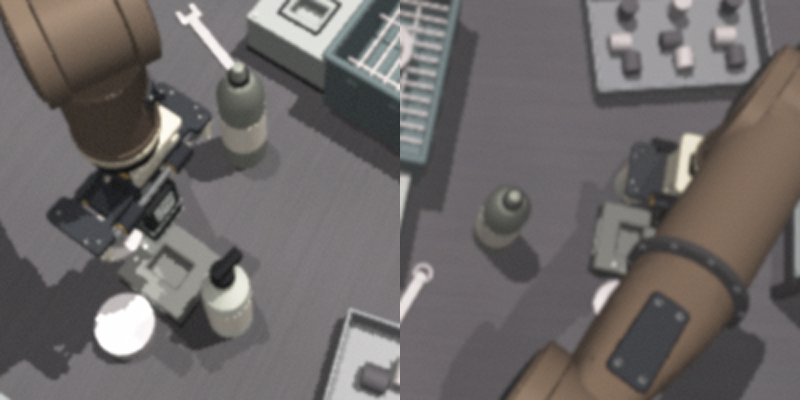

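```bash
python3 -m crank '[[[-2,-0.5,0],0,200],[[-3.3,-1,0],0,200],[[-3.3,-1.5,0],0,200],[[-3.3,-2,0],0,200],[[-1,-3,0],0,200]]' 45
python3 -m crank '[[[0.2,-3.5,0],0,200],[[0.2,-3.5,0],0,200],[[0.2,-3.5,0],0,200],[[0.2,-3.5,0],0,200],[[0.2,-3.5,0],0,200]]' 45
python3 -c "
from h import *
go([.42,.0,.29],-7.1)"
```

```text
clock: 5.9
position: [0.4074, -0.2847, 0.2872]
ee_rot: [-3.136, 0.19, 0.007]
force: [1.5, -0.3, -4.4]
width: 0.543
clock: 6.4
position: [0.4414, -0.1101, 0.2875]
ee_rot: [-3.136, 0.183, 0.003]
force: [-0.5, -0.3, -5.2]
width: 0.545
t 6.4 pos [ 0.4414 -0.1101  0.2875] yaw -6.67 tilt 0.13 F [-0.5 -0.3 -5.2] w 50.1
turn 0.43
shift cm (after turn) [ -3.48 -10.66  -0.25]
```

```bash
python3 -m crank '[[[0.5,-3.5,0],0.4,200],[[1,-3.5,0],0,200],[[1.5,-3.5,0],0,200],[[1.5,-3,0],0,200],[[1.5,-2.5,0],0,200]]' 45
python3 -m crank '[[[0,0,0],0,200],[[0,0,0],0,200]]' 45
python3 -c "
from h import *
go([.531,.0655,.23],-7.1)"
```

```text
clock: 6.9
position: [0.521, 0.0419, 0.2873]
ee_rot: [3.136, -0.191, -0.004]
force: [1.6, -0.2, -4.3]
width: 0.54
clock: 7.1
position: [0.5205, 0.0402, 0.2872]
ee_rot: [3.135, -0.191, -0.005]
force: [-1.2, -0.6, -5.7]
width: 0.542
t 7.1 pos [0.5205 0.0402 0.2872] yaw -6.98 tilt 0.18 F [-1.2 -0.6 -5.7] w 49.9
turn 0.12
shift cm (after turn) [ 0.73 -2.64  5.72]
```

```bash
python3 -m crank '[[[0.4,-1.3,0],0,200],[[0.33,-1.34,1],0,200],[[0,0,3],0,200],[[0,0,2.5],0,200],[[0,0,1.3],0,200]]' 45
python3 -m crank '[[[0,0,0],0,200],[[0,0,0],0,200]]' 45
python3 -c "
from h import *
go([.531,.0655,.181],-7.1)
from cell import get_image
O=[]
for n in ('scene','top'):
    im,d=get_image(n); np.save(f'pics/{n}_i.npy',d);im=im[:,:,::-1].copy();cv2.imwrite(f'pics/{n}_i.png',im);O.append(cv2.resize(im[110:260,250:450] if n=='scene' else im[120:270,210:410],None,fx=2,fy=2,interpolation=cv2.INTER_CUBIC))
cv2.imwrite('pics/g3.png',np.hstack(O))"
```

```text
clock: 7.6
position: [0.5302, 0.0654, 0.2079]
ee_rot: [3.135, -0.193, -0.006]
force: [-0.8, -0.4, -4.3]
width: 0.537
clock: 7.8
position: [0.5321, 0.0654, 0.2112]
ee_rot: [-3.135, 0.193, -0.001]
force: [1.3, 1.1, -3.9]
width: 0.544
t 7.8 pos [0.5321 0.0654 0.2112] yaw -7.06 tilt 0.03 F [ 1.3  1.1 -3.9] w 50.1
turn 0.04
shift cm (after turn) [-0.11  0.01  3.02]
```

View pics/g3.png

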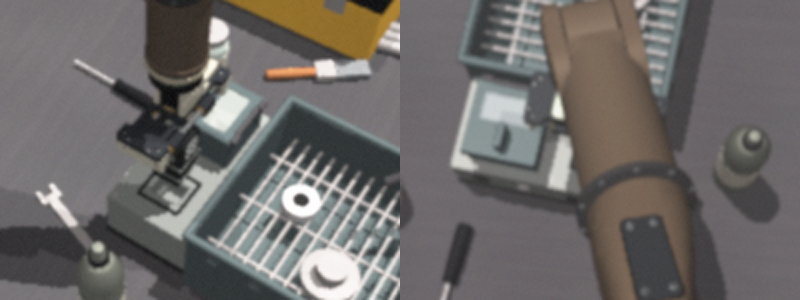

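```bash
python3 -c "
from h import *
P=cloud('top',np.load('pics/top0.npy'));
a=np.radians(-7.1);o=np.array([.5395,.1405]);X=P.reshape(-1,3)
L=np.c_[(X[:,:2]-o)@np.array([[np.cos(a),-np.sin(a)],[np.sin(a),np.cos(a)]]),X[:,2]]
m=(abs(L[:,1]-65)<.0)|((L[:,1]>.02)&(L[:,1]<.11)&(L[:,0]>-.08)&(L[:,0]<.07)&(L[:,2]>.12))
q=L[m]; e=np.linspace(-.08,.07,11)
for i in range(10):
    k=(q[:,0]>e[i])&(q[:,0]<e[i+1])
    if k.any(): print(e[i].round(3),k.sum(),np.median(q[k][:,2]).round(4),q[k][:,2].max().round(4))
f=q[(q[:,2]>.183)]; print('fin',f.mean(0),len(f))
# overlay
im=cv2.imread('pics/scene_i.png'); s=6
def box(c,hx,hy,z0,z1,yaw):
    a=np.radians(yaw);R=np.array([[np.cos(a),-np.sin(a)],[np.sin(a),np.cos(a)]])
    return [np.r_[R@[sx*hx,sy*hy]+c,z] for z in (z0,z1) for sx,sy in((1,1),(1,-1),(-1,-1),(-1,1))]
big=cv2.resize(im[140:240,290:390],None,fx=s,fy=s,interpolation=cv2.INTER_CUBIC)
def draw(B,col):
    p=((proj('scene',np.array(B))-[290,140]+.5)*s).astype(int)
    for i in range(4):
        for a,b in((i,(i+1)%4),(4+i,4+(i+1)%4),(i,i+4)): cv2.line(big,tuple(map(int,p[a])),tuple(map(int,p[b])),col,1)
c=np.array([.5321-.0013,.0654-.001]);b=.2112-.069
draw(box(c,.024,.017,b,b+.028,-7),(0,0,255));draw(box(c,.032,.025,b+.028,b+.118,-7),(0,255,255))
draw(box(np.array([.5302,.065]),.026,.019,.1,.1,-7.1),(0,255,0))
cv2.imwrite('pics/ov.png',big)"
```

```text
-0.08 2 0.163 0.1653
-0.065 181 0.1714 0.2008
-0.05 149 0.1727 0.2046
-0.035 138 0.1718 0.2047
-0.02 129 0.1706 0.2043
-0.005 142 0.1689 0.1775
0.01 140 0.169 0.1775
0.025 134 0.1677 0.1745
0.04 151 0.169 0.1791
0.055 30 0.1691 0.1736
fin [-0.03361321  0.06397787  0.19780774] 66
```

View pics/ov.png

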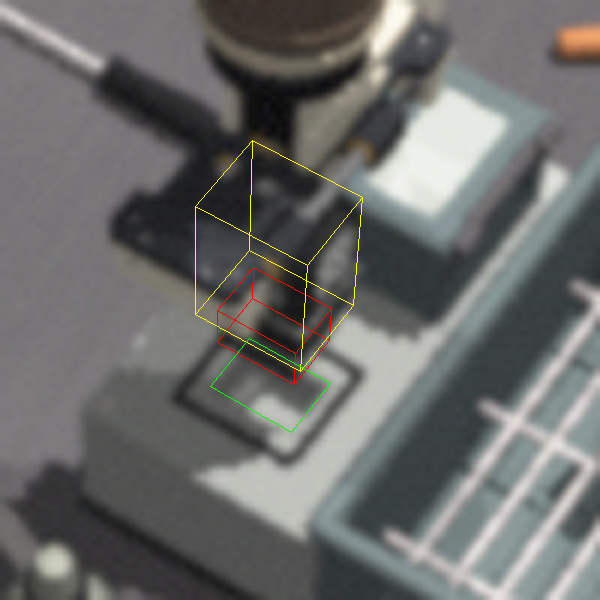

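```bash
python3 -c "
from h import *
im=cv2.imread('pics/scene_i.png');
b=cv2.resize(im[155:215,310:370],None,fx=10,fy=10,interpolation=cv2.INTER_CUBIC).astype(float)
b=255*np.clip(b/140,0,1)**.6
cv2.imwrite('pics/ov2.png',b.astype(np.uint8))"
```

```text
(no output)
```

View pics/ov2.png

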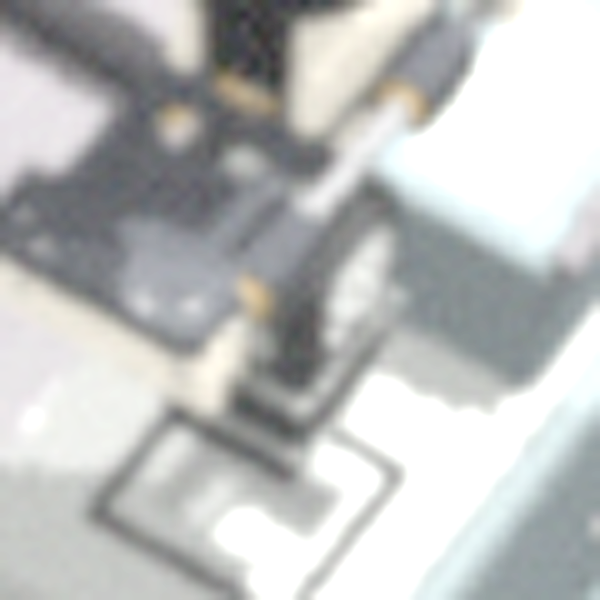

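```bash
python3 -c "
from h import *
P=cloud('scene',np.load('pics/scene_i.npy'))
a=np.radians(-7);c=np.array([.5308,.0644])
R=np.array([[np.cos(a),-np.sin(a)],[np.sin(a),np.cos(a)]])
for v in range(178,206,2):
    print(v,[(u,)+tuple((np.r_[(P[v,u,:2]-c)@R,P[v,u,2]]*1000).round().astype(int).tolist()) for u in range(334,352,3)])
"
```

```text
178 [(334, 27, -55, 315), (337, 27, -40, 299), (340, 34, -35, 300), (343, 26, -3, 258), (346, 31, 5, 254), (349, 32, 22, 236)]
180 [(334, 25, -51, 301), (337, 31, -44, 298), (340, 37, -39, 297), (343, 29, -8, 258), (346, 34, 1, 251), (349, -2, 87, 132)]
182 [(334, 27, -54, 297), (337, 34, -50, 298), (340, 35, -36, 283), (343, 31, -11, 252), (346, 33, 3, 238), (349, 2, 81, 129)]
184 [(334, 29, -57, 293), (337, 37, -53, 294), (340, 31, -27, 260), (343, 34, -16, 250), (346, 33, 4, 227), (349, 33, 24, 205)]
186 [(334, 32, -61, 289), (337, 37, -53, 285), (340, 30, -25, 248), (343, 33, -12, 235), (346, 32, 7, 214), (349, 3, 81, 109)]
188 [(334, 10, -24, 222), (337, 22, -27, 234), (340, 29, -23, 235), (343, 33, -12, 226), (346, 34, 6, 206), (349, 4, 81, 98)]
190 [(334, 12, -27, 216), (337, 20, -24, 220), (340, 30, -24, 228), (343, 33, -10, 214), (346, 32, 9, 191), (349, 8, 75, 97)]
192 [(334, 11, -25, 203), (337, 21, -24, 210), (340, 30, -23, 216), (343, 33, -10, 203), (346, 33, 9, 181), (349, 13, 66, 100)]
194 [(334, 12, -27, 196), (337, 22, -26, 203), (340, 30, -22, 205), (343, 32, -8, 189), (346, 10, 52, 102), (349, 17, 60, 99)]
196 [(334, 12, -26, 185), (337, 21, -24, 190), (340, 34, -28, 204), (343, 33, -9, 181), (346, 13, 49, 97), (349, 22, 52, 100)]
198 [(334, 12, -26, 174), (337, 24, -27, 184), (340, 31, -23, 186), (343, 9, 36, 98), (346, 16, 43, 96), (349, 26, 46, 99)]
200 [(334, 7, -17, 147), (337, 19, -20, 161), (340, 33, -24, 178), (343, 13, 29, 98), (346, 22, 34, 99), (349, 31, 38, 101)]
202 [(334, -14, 19, 76), (337, 18, -17, 146), (340, 8, 19, 94), (343, 19, 20, 102), (346, 25, 29, 97), (349, 34, 32, 99)]
204 [(334, -15, 20, 63), (337, -2, 19, 75), (340, 9, 19, 83), (343, 20, 20, 92), (346, 29, 22, 96), (349, 39, 25, 100)]
```

```bash
python3 -m crank '[[[-0.1,0,1.5],0,200],[[0,0,1.2],0,200],[[0,0,0.6],0,200],[[0,0,0.3],0,200],[[0,0,0.3],0,200]]' 45
python3 -c "
from h import *
go([.531,.0655,.141],-7.1)"
```

```text
clock: 8.4
position: [0.531, 0.0654, 0.1718]
ee_rot: [-3.136, 0.194, -0.001]
force: [-0.0, 0.7, -5.2]
width: 0.542
t 8.4 pos [0.531  0.0654 0.1718] yaw -7.06 tilt 0.03 F [-0.   0.7 -5.2] w 49.9
turn 0.04
shift cm (after turn) [-0.01 -0.01  3.08]
```

```bash
for i in 1 ; do python3 -m crank '[[[0,0,0.25],0,200],[[0,0,0.25],0,200],[[0,0,0.25],0,200],[[0,0,0.25],0,200],[[0,0,0],0,200]]' 45; done
python3 -c "
from h import *
go([.531,.0655,.141],-7.1)"
```

```text
clock: 8.9
position: [0.5305, 0.0653, 0.1614]
ee_rot: [3.135, -0.193, -0.001]
force: [-1.0, -0.4, -4.2]
width: 0.54
t 8.9 pos [0.5305 0.0653 0.1614] yaw -7.06 tilt 0.03 F [-1.  -0.4 -4.2] w 49.7
turn 0.04
shift cm (after turn) [ 0.04 -0.03  2.04]
```

No contact yet and 7.6 mm in, so I keep going.

```bash
python3 -m crank '[[[0,0,0.4],0,200],[[0,0,0.4],0,200],[[0,0,0.4],0,200],[[0,0,0.4],0,200],[[0,0,0],0,200]]' 45
python3 -m crank '[[[0,0,0.25],0,200],[[0,0,0.15],0,200],[[0,0,0.1],0,200],[[0,0,0],0,200]]' 45
python3 -c "
from h import *
go([.531,.0655,.141],-7.1)"
```

```text
clock: 9.4
position: [0.5303, 0.0652, 0.145]
ee_rot: [3.135, -0.193, -0.002]
force: [-0.4, 0.8, -5.8]
width: 0.543
clock: 9.8
position: [0.5308, 0.0653, 0.1409]
ee_rot: [3.136, -0.194, 0.0]
force: [-0.2, -0.5, -2.0]
width: 0.543
t 9.8 pos [0.5308 0.0653 0.1409] yaw -7.06 tilt 0.01 F [-0.2 -0.5 -2. ] w 49.9
turn 0.04
shift cm (after turn) [ 0.02 -0.02 -0.01]
```

```bash
python3 -m crank '[[[0,0,0.1],0,200],[[0,0,0.1],0,200],[[0,0,0],0,200]]' 45
python3 -m crank '[[[0,0,0.1],0,200],[[0,0,0],0,200]]' 45
python3 -c "
from h import *
go([.531,.0655,.141],-7.1)"
```

```text
clock: 10.1
position: [0.5309, 0.0653, 0.1408]
ee_rot: [3.136, -0.194, 0.002]
force: [-9.0, -2.8, 21.0]
width: 0.539
clock: 10.3
position: [0.5309, 0.0653, 0.1408]
ee_rot: [3.135, -0.194, 0.003]
force: [-12.3, -2.8, 31.6]
width: 0.543
t 10.3 pos [0.5309 0.0653 0.1408] yaw -7.08 tilt 0.1 F [-12.3  -2.8  31.6] w 49.9
turn 0.02
shift cm (after turn) [ 0.01 -0.02 -0.02]
```

```bash
python3 -m crank '[[[0,0,-0.15],0,200],[[0,0,-0.15],0,200],[[0,0,0],0,60],[[0,0,0],0,40],[[0,0,0],0,30]]' 45
python3 -m crank '[[[0,0,0],0,30],[[0,0,0],0,30],[[0,0,-2],0,30],[[0,0,-3],0,30],[[0,0,-4],0,30]]' 45
python3 -m crank '[[[0,0,-4],0,30],[[0,0,-3],0,30],[[-4,0,0],0,30],[[-4,0,0],0,30],[[-4,0,0],0,30]]' 45
python3 -c "
from h import *
go([.531,.0655,.141],-7.1)
from cell import get_image,look_for
for n in ('scene','top'):
    im,d=get_image(n); np.save(f'pics/{n}_j.npy',d);im=im[:,:,::-1].copy();cv2.imwrite(f'pics/{n}_j.png',im)
    for l in ('pack_mid','guard_fin'): print(n,l,[(r['location'].round(4) if hasattr(r['location'],'round') else r['location'],r['score']) for r in look_for(l,n)][:2])
    P=cloud(n,d).reshape(-1,3)
    m=(abs(P[:,0]-.53)<.05)&(abs(P[:,1]-.065)<.05)&(abs(P[:,2]-.19)<.008)
    if m.sum()>9: print(n,m.sum(),cv2.minAreaRect((P[m][:,:2]*1000).astype(np.float32)),np.median(P[m],0))
"
```

```text
clock: 10.8
position: [0.5311, 0.0654, 0.1407]
ee_rot: [-3.135, 0.193, -0.001]
force: [-0.2, 0.2, 1.1]
width: 0.753
clock: 11.3
position: [0.5296, 0.0651, 0.2304]
ee_rot: [3.135, -0.193, -0.005]
force: [-0.1, -0.2, 0.1]
width: 0.884
clock: 11.8
position: [0.4103, 0.0803, 0.3007]
ee_rot: [-3.136, 0.194, -0.001]
force: [-0.6, 0.4, 0.1]
width: 0.883
t 11.8 pos [0.4103 0.0803 0.3007] yaw -7.07 tilt 0.02 F [-0.6  0.4  0.1] w 81.2
turn 0.03
shift cm (after turn) [12.16 -0.03 15.97]
scene pack_mid [([0.542, 0.0455, 0.1766], 0.79)]
scene guard_fin [([0.6393, -0.4016, 0.1517], 0.68), ([0.5435, 0.2023, 0.174], 0.64)]
scene 291 ((530.1926879882812, 63.496334075927734), (53.112064361572266, 66.25865173339844), 81.27997589111328) [0.53149934 0.06032646 0.18866049]
top pack_mid []
top guard_fin [([0.5333, 0.2357, 0.1717], 0.69), ([0.5198, -0.382, 0.0436], 0.63)]
```

View pics/scene_j.png

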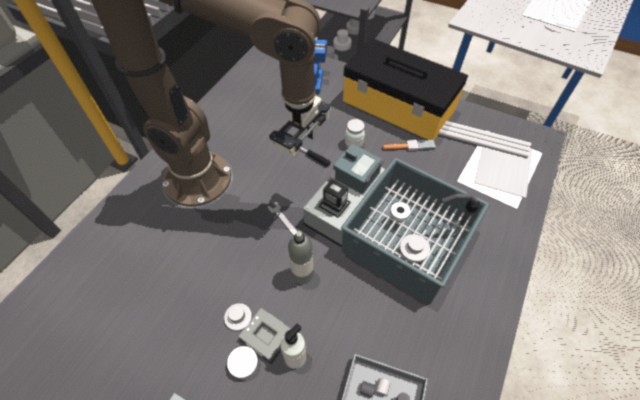

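View pics/top_j.png

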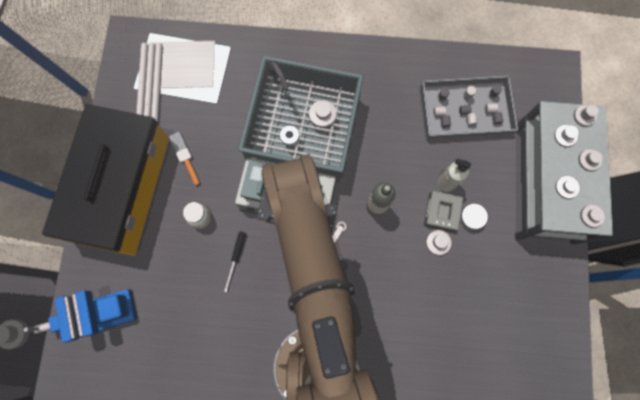

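```bash
python3 -c "
from h import *
a=np.radians(-7.1);o=np.array([.5395,.1394]);R=np.array([[np.cos(a),-np.sin(a)],[np.sin(a),np.cos(a)]])
O=[]
for n in ('scene','top'):
    X=cloud(n,np.load(f'pics/{n}0.npy')).reshape(-1,3)
    L=np.c_[(X[:,:2]-o)@R,X[:,2]]
    m=(abs(L[:,1]-.065)<.045)&(abs(L[:,0])<.09)
    f=L[m&(L[:,2]>.182)&(L[:,2]<.21)]; print(n,'fin',len(f),np.percentile(f,[3,50,97],axis=0).round(4).tolist(),f.mean(0).round(4))
    p=L[(abs(L[:,1]-.065)<.075)&(abs(L[:,0])<.09)&(abs(L[:,2]-.17)<.008)]; print('flap',np.percentile(p,[.5,99.5],axis=0).round(4).tolist())
    k=p[(abs(p[:,1]-.065)>.012)]; A=np.c_[k[:,0],np.ones(len(k))];print(np.linalg.lstsq(A,k[:,2],rcond=None)[0])
    im=cv2.imread(f'pics/{n}0.png');O.append(ortho(n,im,.197,.44,.62,.12,.28,.0005))
cv2.imwrite('pics/fin.png',cv2.resize(np.hstack(O),None,fx=1.2,fy=1.2))
go(np.r_[o+R@[-.035,.065],.26],-7.1)
"
```

```text
scene fin 72 [[-0.0491, 0.0557, 0.1827], [-0.0304, 0.0598, 0.196], [-0.0125, 0.0681, 0.2022]] [-0.0309  0.0607  0.1942]
flap [[-0.0625, 0.0065, 0.1625], [0.0624, 0.1216, 0.1761]]
[-0.02855212  0.16910457]
top fin 70 [[-0.052, 0.0593, 0.1828], [-0.0351, 0.0648, 0.1983], [-0.0156, 0.0723, 0.2045]] [-0.0345  0.065   0.1969]
flap [[-0.0639, 0.0096, 0.1626], [0.0607, 0.1226, 0.1776]]
[-0.02851094  0.16983891]
t 12.1 pos [0.4125 0.0799 0.3009] yaw -7.09 tilt 0.05 F [ 1.  -0.2  0.5] w 81.0
turn 0.01
shift cm (after turn) [  8.37 -13.97   4.09]
```

View pics/fin.png

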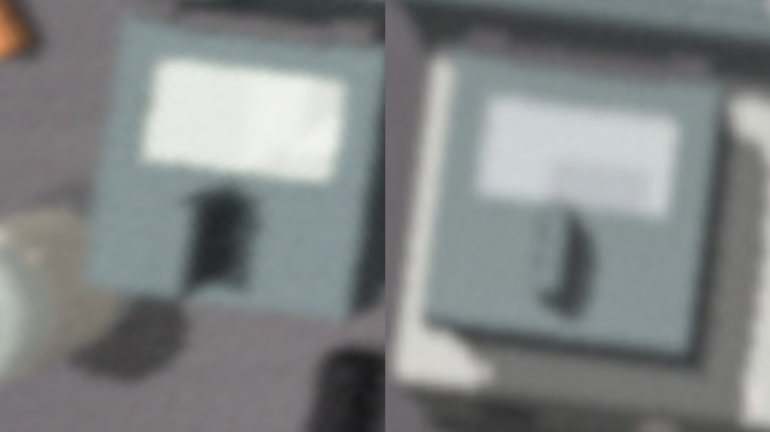

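```bash
python3 -m crank '[[[2.1,-3.5,0],0,60],[[2.1,-3.5,0],0,60],[[2.1,-3.5,0],0,60],[[2.1,-3.5,0],0,60],[[0,0,2],0,60]]' 15
python3 -m crank '[[[0,0,2],0,60],[[0,0,2],0,60],[[0,0,2],0,60],[[0,0,0],0,60]]' 15
cat >> h.py <<'E'
A=np.radians(-7.1);OW=np.array([.5395,.1394]);RW=np.array([[np.cos(A),-np.sin(A)],[np.sin(A),np.cos(A)]])
def W(x,y,z): return np.r_[OW+RW@[x,y],z]
def loc():
    from cell import monitor
    s=monitor.observe();p=s['position'];return np.r_[RW.T@(p[:2]-OW),p[2]].round(4),s['force'].round(1),round(float(s['width'])*92,1),round(float(s['clock']),1)
E
python3 -c "
from h import *
go(W(-.033,.065,.176),-7.1)
from cell import get_image
im,d=get_image('scene'); np.save('pics/k.npy',d);im=im[:,:,::-1];cv2.imwrite('pics/k.png',cv2.resize(im[100:220,290:450],None,fx=5,fy=5,interpolation=cv2.INTER_CUBIC))
"
```

```text
clock: 12.6
position: [0.5162, 0.2141, 0.2812]
ee_rot: [-3.131, 0.188, -0.005]
force: [-0.7, -0.5, -1.3]
width: 0.764
clock: 13.0
position: [0.5117, 0.2077, 0.2175]
ee_rot: [3.133, -0.194, -0.008]
force: [-0.4, 0.4, 0.6]
width: 0.764
t 13.0 pos [0.5117 0.2077 0.2175] yaw -7.1 tilt 0.31 F [-0.4  0.4  0.6] w 70.3
turn -0.0
shift cm (after turn) [ 0.31 -0.07  4.15]
```

View pics/k.png

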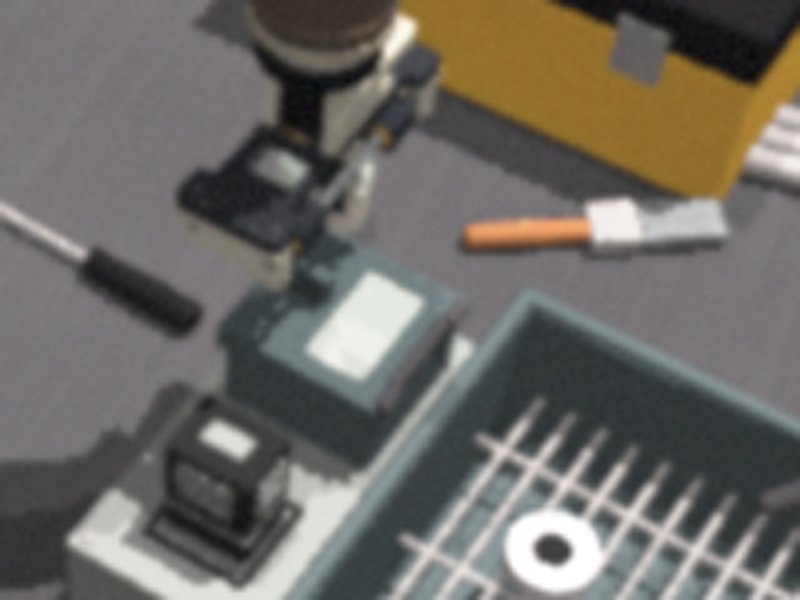

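```bash
python3 -m crank '[[[0.3,-0.05,1.5],0,60],[[0,0,1.5],0,60],[[0,0,0.8],0,60],[[0,0,0.3],0,60],[[0,0,0],0,60]]' 15
python3 -c "
from h import *
print(loc())"
python3 -m crank '[[[0,0,0],0,255],[[0,0,0],0,255],[[0,0,0],0,255],[[0,0,0],0,255],[[0,0,0],0,255]]' 15
python3 -m crank '[[[0,0,0],0,255],[[0,0,0],0,255],[[0,0,0],0,255],[[0,0,0],0,255],[[0,0,0],0,255]]' 15
python3 -c "
from h import *
print(loc())"
```

```text
clock: 13.55
position: [0.5156, 0.2089, 0.1801]
ee_rot: [-3.135, 0.194, -0.0]
force: [-0.2, 0.6, -0.0]
width: 0.764
(array([-0.0323,  0.066 ,  0.1801]), array([-0.2,  0.6, -0. ]), 70.3, 13.6)
clock: 14.05
position: [0.5153, 0.2088, 0.1799]
ee_rot: [-3.136, 0.193, -0.0]
force: [0.1, -0.7, 0.3]
width: 0.383
clock: 14.55
position: [0.5153, 0.2093, 0.1798]
ee_rot: [-3.135, 0.193, -0.0]
force: [0.9, 3.0, -1.6]
width: 0.13
(array([-0.0326,  0.0664,  0.1798]), array([ 0.9,  3. , -1.6]), 12.0, 14.6)
```

```bash
python3 -c "
import numpy as np
th=np.radians([1.6,5,10,16,22,28,34,40,46,52,58,64,70,76,82,88,94,99,103,107])
r,b=89.5,np.radians(13.57)
P=np.c_[-r*np.cos(th+b),r*np.sin(th+b)]
d=np.diff(P,axis=0)/10
for t,x in zip(np.degrees(th[1:]),d): print(round(t),[round(x[0],2),0,round(-x[1],2)])
print(P[0],P[-1])"
```

```text
5 [np.float64(0.15), 0, np.float64(-0.51)]
10 [np.float64(0.28), 0, np.float64(-0.73)]
16 [np.float64(0.42), 0, np.float64(-0.84)]
22 [np.float64(0.5), 0, np.float64(-0.79)]
28 [np.float64(0.58), 0, np.float64(-0.73)]
34 [np.float64(0.66), 0, np.float64(-0.67)]
40 [np.float64(0.72), 0, np.float64(-0.6)]
46 [np.float64(0.78), 0, np.float64(-0.52)]
52 [np.float64(0.83), 0, np.float64(-0.43)]
58 [np.float64(0.87), 0, np.float64(-0.34)]
64 [np.float64(0.9), 0, np.float64(-0.25)]
70 [np.float64(0.92), 0, np.float64(-0.15)]
76 [np.float64(0.94), 0, np.float64(-0.06)]
82 [np.float64(0.94), 0, np.float64(0.04)]
88 [np.float64(0.93), 0, np.float64(0.14)]
94 [np.float64(0.91), 0, np.float64(0.24)]
99 [np.float64(0.73), 0, np.float64(0.27)]
103 [np.float64(0.57), 0, np.float64(0.26)]
107 [np.float64(0.55), 0, np.float64(0.3)]
[-86.38125115  23.42070558] [45.5188643 77.0602556]
```

```bash
python3 -m crank '[[[0.15,0,-0.5],0,255],[[0.3,0,-0.75],0,255],[[0.4,0,-0.85],0,255],[[0.5,0,-0.8],0,255],[[0,0,0],0,255]]' 20
python3 -c "
from h import *
print(loc())"
python3 -m crank '[[[0.6,0,-0.75],0,255],[[0.65,0,-0.65],0,255],[[0.7,0,-0.6],0,255],[[0.8,0,-0.5],0,255],[[0,0,0],0,255]]' 20
python3 -c "
from h import *
print(loc())"
```

```text
clock: 15.05
position: [0.5295, 0.2075, 0.2102]
ee_rot: [-3.135, 0.194, -0.002]
force: [-1.9, 3.1, 3.1]
width: 0.126
(array([-0.0183,  0.0663,  0.2102]), array([-1.9,  3.1,  3.1]), 11.6, 15.1)
clock: 15.55
position: [0.5563, 0.204, 0.2344]
ee_rot: [-3.135, 0.194, 0.0]
force: [-1.4, 2.7, 2.2]
width: 0.128
(array([0.0086, 0.0662, 0.2344]), array([-1.4,  2.7,  2.2]), 11.8, 15.6)
```

```bash
python3 -c "
from h import *
from cell import get_image
im,d=get_image('scene'); im=im[:,:,::-1];cv2.imwrite('pics/k2.png',cv2.resize(im[100:220,290:450],None,fx=5,fy=5,interpolation=cv2.INTER_CUBIC))
"
```

```text
(no output)
```

View pics/k2.png

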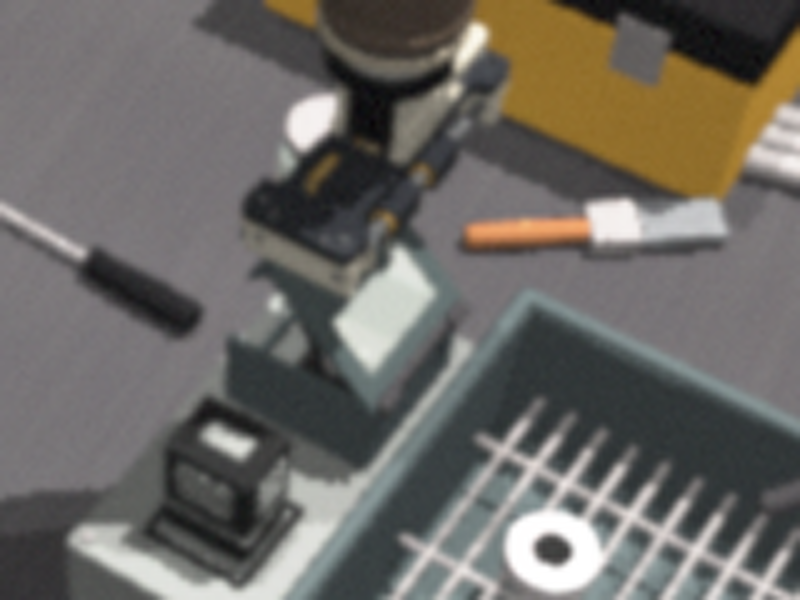

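```bash
python3 -m crank '[[[0.85,0,-0.45],0,255],[[0.85,0,-0.35],0,255],[[0.9,0,-0.25],0,255],[[0.9,0,-0.15],0,255],[[0,0,0],0,255]]' 20
python3 -c "
from h import *
print(loc())"
python3 -m crank '[[[0.95,0,-0.05],0,255],[[0.95,0,0.05],0,255],[[0.95,0,0.15],0,255],[[0,0,0],0,255]]' 20
python3 -c "
from h import *
print(loc())"
```

```text
clock: 16.1
position: [0.591, 0.1995, 0.2459]
ee_rot: [-3.135, 0.194, 0.0]
force: [-0.5, 3.9, 1.8]
width: 0.133
(array([0.0437, 0.066 , 0.2459]), array([-0.5,  3.9,  1.8]), 12.3, 16.1)
clock: 16.5
position: [0.6201, 0.1959, 0.2449]
ee_rot: [-3.135, 0.194, -0.003]
force: [0.9, 3.3, 4.2]
width: 0.127
(array([0.073 , 0.066 , 0.2449]), array([0.9, 3.3, 4.2]), 11.7, 16.5)
```

```bash
python3 -m crank '[[[0.95,0,0.25],0,255],[[0.8,0,0.25],0,255],[[0.6,0,0.25],0,255],[[0.55,0,0.3],0,255],[[0,0,0],0,255]]' 20
python3 -c "
from h import *
print(loc())
from cell import get_image
im,d=get_image('scene'); np.save('pics/k3.npy',d);im=im[:,:,::-1];cv2.imwrite('pics/k3.png',cv2.resize(im[100:220,290:450],None,fx=5,fy=5,interpolation=cv2.INTER_CUBIC))
"
```

```text
clock: 17.0
position: [0.6494, 0.1921, 0.2346]
ee_rot: [-3.135, 0.195, -0.005]
force: [2.6, 2.3, 5.0]
width: 0.125
(array([0.1025, 0.0658, 0.2346]), array([2.6, 2.3, 5. ]), 11.5, 17.0)
```

View pics/k3.png

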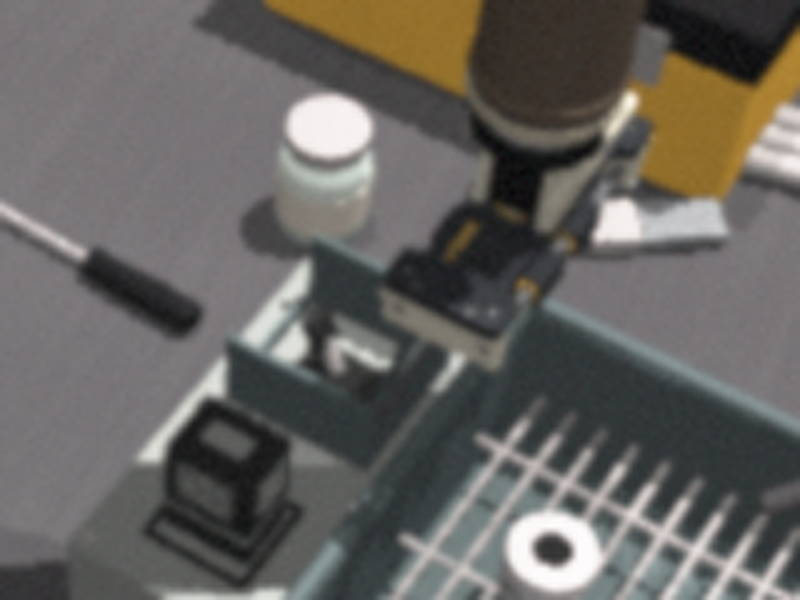

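```bash
python3 -m crank '[[[0,0,0],0,170],[[0,0,0],0,150],[[0,0,0],0,150],[[0.5,0,0],0,150],[[0.4,0,-1],0,150]]' 20
python3 -m crank '[[[0,0,-2],0,200],[[0,0,-3],0,255],[[0,0,-3],0,255],[[-3,0,-1],0,255],[[-4,0,0],0,255]]' 20
python3 -m crank '[[[-4,0,0],0,255],[[-4,0,0],0,255],[[-4,0,0],0,255],[[-4,0,0],0,255],[[-2,0,0],0,255]]' 20
python3 -c "
from h import *
print(loc())
from cell import get_image
O=[]
for n in('scene','top'):
  im,d=get_image(n); np.save(f'pics/{n}_m.npy',d);im=im[:,:,::-1];
  v,u=(110,290) if n=='scene' else (100,200)
  O.append(cv2.resize(im[v:v+120,u:u+130],None,fx=3,fy=3,interpolation=cv2.INTER_CUBIC))
cv2.imwrite('pics/m.png',np.hstack(O))
"
```

```text
clock: 17.55
position: [0.6563, 0.1905, 0.2425]
ee_rot: [3.134, -0.194, -0.004]
force: [-0.9, -0.8, 0.5]
width: 0.407
clock: 18.05
position: [0.5888, 0.1997, 0.3359]
ee_rot: [-3.134, 0.197, -0.006]
force: [0.0, 0.1, 0.7]
width: 0.03
clock: 18.55
position: [0.4059, 0.2228, 0.3349]
ee_rot: [-3.135, 0.19, -0.001]
force: [0.3, -0.5, 0.1]
width: 0.007
(array([-0.1429,  0.0663,  0.3349]), array([ 0.3, -0.5,  0.1]), 0.7, 18.6)
```

View pics/m.png

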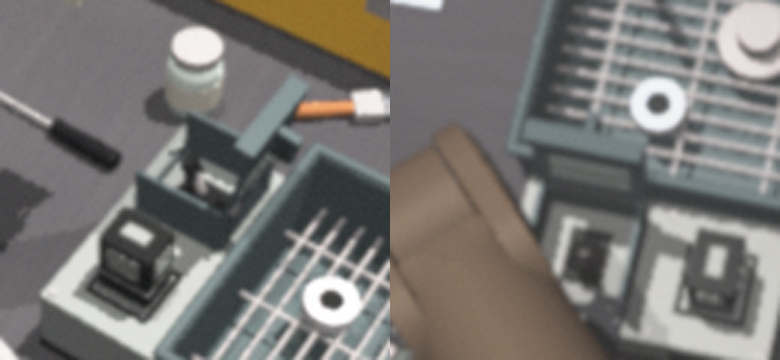

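```bash
python3 -c "
from h import *
for n in('scene','top'):
    X=cloud(n,np.load(f'pics/{n}_m.npy')).reshape(-1,3);L=np.c_[(X[:,:2]-OW)@RW,X[:,2]]
    f=L[(abs(L[:,1]-.065)<.05)&(abs(L[:,0]-.06)<.07)&(L[:,2]>.19)]
    for z in np.arange(.19,.3,.01):
        k=f[abs(f[:,2]-z)<.005]
        if len(k)>3: print(n,z.round(3),len(k),np.percentile(k[:,0],[2,50,98]).round(3))
    p=L[(abs(L[:,1]+.075)<.022)&(abs(L[:,0])<.028)]; print('pack top',np.percentile(p[:,2],[10,50,90]).round(4))
    s=L[(abs(L[:,1]-.065)<.014)&(abs(L[:,0])<.045)&(L[:,2]>.11)&(L[:,2]<.17)]
    for z in np.arange(.115,.165,.01):
        k=s[abs(s[:,2]-z)<.005]
        if len(k): print('lever',z.round(3),len(k),k.mean(0).round(4))
"
```

```text
scene 0.19 7 [0.06  0.06  0.061]
scene 0.2 8 [0.062 0.062 0.063]
scene 0.21 4 [0.062 0.064 0.065]
scene 0.22 4 [0.065 0.066 0.067]
scene 0.23 17 [0.068 0.071 0.096]
scene 0.24 24 [0.069 0.078 0.096]
scene 0.25 35 [0.071 0.081 0.1  ]
scene 0.26 39 [0.073 0.086 0.101]
scene 0.27 37 [0.074 0.077 0.098]
scene 0.28 186 [0.056 0.067 0.077]
scene 0.29 13 [0.057 0.06  0.071]
pack top [0.1866 0.1888 0.1915]
lever 0.115 23 [0.0015 0.0611 0.1135]
lever 0.125 9 [-0.0055  0.0615  0.1228]
lever 0.135 15 [-0.0104  0.0604  0.1356]
lever 0.145 17 [-0.0151  0.0621  0.145 ]
lever 0.155 20 [-0.0196  0.0612  0.154 ]
top 0.19 27 [0.055 0.057 0.06 ]
top 0.2 48 [0.056 0.058 0.061]
top 0.21 52 [0.057 0.06  0.063]
top 0.22 49 [0.059 0.062 0.064]
top 0.23 50 [0.061 0.063 0.067]
top 0.24 45 [0.062 0.064 0.066]
top 0.25 10 [0.064 0.065 0.095]
top 0.26 8 [0.083 0.093 0.1  ]
top 0.27 23 [0.074 0.088 0.098]
top 0.28 214 [0.055 0.066 0.076]
top 0.29 50 [0.054 0.059 0.072]
pack top [0.1858 0.1896 0.1939]
lever 0.115 27 [0.0028 0.0612 0.1128]
lever 0.125 2 [-0.0032  0.0628  0.1229]
lever 0.135 7 [-0.0093  0.0634  0.1357]
lever 0.145 12 [-0.0193  0.0666  0.1476]
lever 0.155 24 [-0.0226  0.0649  0.1545]
```

```bash
python3 -m crank '[[[3.5,0,2],0,255],[[4,0,2.5],0,255],[[4,0,2.8],0,255],[[3,0,0],0,255],[[2.5,0,0],0,255]]' 20
python3 -m crank '[[[0.8,0,0],0,255],[[0.6,0,0],0,255],[[0,0,0],0,255]]' 20
python3 -c "
from h import *
print(loc())"
```

```text
clock: 19.15
position: [0.58, 0.1995, 0.2594]
ee_rot: [3.134, -0.197, -0.002]
force: [0.2, 0.2, -0.3]
width: 0.006
clock: 19.45
position: [0.5915, 0.1993, 0.2608]
ee_rot: [3.136, -0.194, -0.0]
force: [0.1, 0.5, 0.2]
width: 0.003
(array([0.0441, 0.0659, 0.2608]), array([0.1, 0.5, 0.2]), 0.3, 19.4)
```

```bash
python3 -m crank '[[[0.4,0,0],0,255],[[0.4,0,0],0,255],[[0.3,0,0],0,255],[[0.2,0,0],0,255]]' 20
python3 -m crank '[[[0.2,0,0],0,255],[[0.2,0,0],0,255],[[0,0,0],0,255]]' 20
python3 -m crank '[[[0.2,0,0],0,255],[[0.2,0,0],0,255],[[0,0,0],0,255]]' 20
python3 -c "
from h import *
print(loc())"
```

```text
clock: 19.85
position: [0.6041, 0.198, 0.2609]
ee_rot: [-3.136, 0.193, -0.0]
force: [-1.0, 0.3, -1.3]
width: 0.003
clock: 20.15
position: [0.6084, 0.1972, 0.2607]
ee_rot: [3.136, -0.194, 0.0]
force: [-0.5, -0.1, 0.2]
width: 0.004
clock: 20.45
position: [0.6113, 0.1969, 0.2606]
ee_rot: [3.135, -0.193, -0.003]
force: [-4.8, -0.9, 0.5]
width: 0.003
(array([0.0642, 0.0659, 0.2606]), array([-4.8, -0.9,  0.5]), 0.3, 20.4)
```

```bash
python3 -m crank '[[[0.15,0,0],0,255],[[0.15,0,0],0,255],[[0,0,0],0,255]]' 20
python3 -m crank '[[[0.15,0,0],0,255],[[0.15,0,0],0,255],[[0,0,0],0,255]]' 20
python3 -c "
from h import *
print(loc())"
```

```text
clock: 20.75
position: [0.6117, 0.1969, 0.2605]
ee_rot: [3.134, -0.191, -0.01]
force: [-15.4, -1.8, 6.8]
width: 0.005
clock: 21.05
position: [0.6119, 0.1969, 0.2604]
ee_rot: [3.134, -0.189, -0.018]
force: [-25.8, -1.6, 12.3]
width: 0.004
(array([0.0648, 0.066 , 0.2604]), array([-25.8,  -1.6,  12.3]), 0.3, 21.1)
```

```bash
python3 -m crank '[[[-2,0,0],0,255],[[-3.5,0,0],0,255],[[-4,0,0],0,255],[[-4,0,0],0,255],[[-2,0,0],0,255]]' 20
python3 -m crank '[[[0,0,3],0,255],[[0,0,3.5],0,255],[[0,0,3],0,255],[[0,0,2],0,255],[[0,0,0.6],0,255]]' 20
python3 -m crank '[[[0,0,0],0,255]]' 20
python3 -c "
from h import *
print(loc())
go(W(-.045,.064,.137),-7.1)"
```

```text
clock: 21.55
position: [0.4616, 0.2159, 0.2612]
ee_rot: [-3.136, 0.19, -0.001]
force: [0.4, -0.4, 0.9]
width: 0.001
clock: 22.05
position: [0.4636, 0.2145, 0.138]
ee_rot: [3.134, -0.193, -0.003]
force: [0.0, 0.1, 0.3]
width: 0.003
clock: 22.15
position: [0.4643, 0.2151, 0.1395]
ee_rot: [3.135, -0.194, -0.001]
force: [0.5, 0.7, 0.0]
width: 0.006
(array([-0.084 ,  0.0658,  0.1395]), array([0.5, 0.7, 0. ]), 0.5, 22.1)
t 22.15 pos [0.4643 0.2151 0.1395] yaw -7.06 tilt 0.03 F [0.5 0.7 0. ] w 0.5
turn 0.04
shift cm (after turn) [3.9  0.18 0.25]
```

```bash
python3 -m crank '[[[1.5,0.1,0],0,255],[[1.5,0,0],0,255],[[1,0,0],0,255],[[0.6,0,0],0,255],[[0.6,0,0],0,255]]' 20
python3 -m crank '[[[0.6,0,0],0,255],[[0.6,0,0],0,255],[[0.5,0,0],0,255],[[0.5,0,0],0,255],[[0,0,0],0,255]]' 20
python3 -c "
from h import *
print(loc())"
```

```text
clock: 22.65
position: [0.5162, 0.2078, 0.1401]
ee_rot: [-3.135, 0.194, -0.0]
force: [-2.4, 0.4, 1.0]
width: 0.004
clock: 23.15
position: [0.5383, 0.2048, 0.1397]
ee_rot: [3.136, -0.195, 0.001]
force: [-0.0, -0.2, 0.6]
width: 0.004
(array([-0.0093,  0.0647,  0.1397]), array([-0. , -0.2,  0.6]), 0.3, 23.1)
```

```bash
python3 -m crank '[[[0.4,0,0],0,255],[[0.4,0,0],0,255],[[0.2,0,0],0,255],[[0,0,0],0,255]]' 20
python3 -c "
from h import *
print(loc())"
python3 -m crank '[[[-3,0,0],0,255],[[-4,0,0],0,255],[[-4,0,0],0,255],[[-4,0,0],0,255],[[0,0,-3],0,255]]' 20
python3 -m crank '[[[0,0,-4],0,255],[[0,0,-4],0,255],[[0,0,-4],0,255],[[0,0,-3],0,255],[[0,0,-2],0,255]]' 20
python3 -c "
from h import *
print(loc())
from cell import get_image
O=[]
for n in('scene','top'):
  im,d=get_image(n); np.save(f'pics/{n}_q.npy',d);im=im[:,:,::-1];
  v,u=(110,290) if n=='scene' else (100,200)
  O.append(cv2.resize(im[v:v+120,u:u+130],None,fx=3,fy=3,interpolation=cv2.INTER_CUBIC))
  X=cloud(n,d).reshape(-1,3);L=np.c_[(X[:,:2]-OW)@RW,X[:,2]]
  f=L[(abs(L[:,1]-.065)<.05)&(abs(L[:,0]-.08)<.05)&(L[:,2]>.185)]
  for z in np.arange(.19,.3,.02):
        k=f[abs(f[:,2]-z)<.005]
        if len(k)>3: print(n,z.round(3),len(k),np.percentile(k[:,0],[2,50,98]).round(3))
  s=L[(abs(L[:,1]-.065)<.014)&(abs(L[:,0])<.045)&(L[:,2]>.11)&(L[:,2]<.17)]
  for z in np.arange(.115,.165,.01):
        k=s[abs(s[:,2]-z)<.005]
        if len(k): print('lever',z.round(3),len(k),k.mean(0).round(4))
cv2.imwrite('pics/q.png',np.hstack(O))
"
```

```text
clock: 23.55
position: [0.546, 0.2041, 0.1394]
ee_rot: [3.135, -0.192, -0.004]
force: [-5.5, 0.2, 2.2]
width: 0.002
(array([-0.0015,  0.065 ,  0.1394]), array([-5.5,  0.2,  2.2]), 0.2, 23.6)
clock: 24.05
position: [0.3905, 0.2204, 0.1665]
ee_rot: [3.13, -0.185, -0.014]
force: [0.9, -0.0, -0.1]
width: 0.005
clock: 24.55
position: [0.3991, 0.2227, 0.3425]
ee_rot: [-3.134, 0.193, -0.005]
force: [-0.3, 0.5, 0.4]
width: 0.001
(array([-0.1496,  0.0653,  0.3425]), array([-0.3,  0.5,  0.4]), 0.1, 24.6)
scene 0.23 17 [0.085 0.099 0.109]
scene 0.25 23 [0.09  0.107 0.117]
scene 0.27 34 [0.082 0.092 0.096]
lever 0.115 29 [-0.002   0.0596  0.1128]
lever 0.125 4 [0.0027 0.0605 0.1248]
lever 0.135 4 [0.0117 0.0553 0.1353]
lever 0.145 10 [0.0196 0.059  0.1468]
lever 0.155 17 [0.0197 0.0637 0.1536]
top 0.19 78 [0.055 0.061 0.064]
top 0.21 70 [0.065 0.068 0.072]
top 0.23 70 [0.071 0.074 0.079]
top 0.25 59 [0.077 0.081 0.114]
top 0.27 38 [0.082 0.093 0.098]
top 0.29 9 [0.073 0.076 0.083]
lever 0.115 50 [-0.0041  0.0643  0.1131]
lever 0.125 8 [-0.      0.0658  0.1241]
lever 0.135 15 [0.0078 0.0636 0.1362]
lever 0.145 24 [0.013  0.0629 0.1455]
lever 0.155 22 [0.0186 0.0677 0.1549]
```

View pics/q.png

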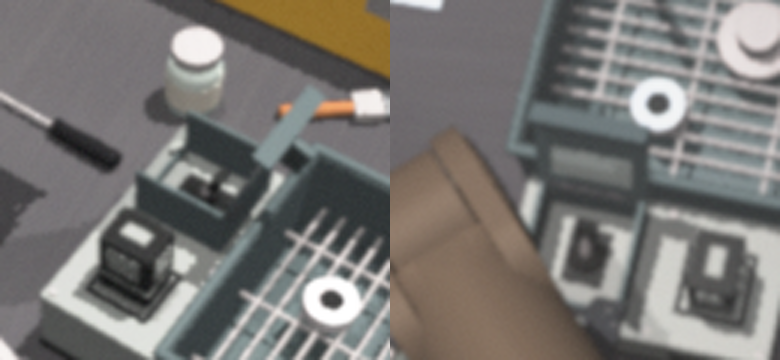

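```bash
python3 -m crank '[[[4,0,0],0,180],[[4.5,0,0],0,150],[[4.5,0,0],0,150],[[4.5,0,0],0,150],[[4,-0.1,0],0,150]]' 20
python3 -m crank '[[[2.5,0,0],0,150],[[1.7,0,0],0,150],[[0,0,0],0,150],[[0,0,0],0,150]]' 20
python3 -c "
from h import *
print(loc())
go(W(.1085,.0665,.232),-7.1)"
```

```text
clock: 25.15
position: [0.614, 0.1957, 0.3382]
ee_rot: [3.134, -0.195, -0.001]
force: [1.0, 0.7, -0.0]
width: 0.384
clock: 25.55
position: [0.6532, 0.1918, 0.3385]
ee_rot: [3.135, -0.193, -0.003]
force: [-0.9, -0.6, 0.4]
width: 0.411
(array([0.1064, 0.066 , 0.3385]), array([-0.9, -0.6,  0.4]), 37.8, 25.6)
t 25.55 pos [0.6532 0.1918 0.3385] yaw -7.05 tilt 0.11 F [-0.9 -0.6  0.4] w 37.8
turn 0.05
shift cm (after turn) [ 0.21 -0.05 10.65]
```

```bash
python3 -m crank '[[[0.3,0,2],0,150],[[0,0,2.5],0,150],[[0,0,2.5],0,150],[[0,0,2],0,150],[[0,0,1.3],0,150]]' 20
python3 -m crank '[[[0,0,0.3],0,150],[[0,0,0],0,150]]' 20
python3 -c "
from h import *
print(loc())"
python3 -m crank '[[[0,0,0],0,255],[[0,0,0],0,255],[[0,0,0],0,255],[[0,0,0],0,255],[[0,0,0],0,255]]' 20
python3 -c "
from h import *
print(loc())
import numpy as np
th=np.radians([110,104,98,92,86,80,74,68,62,56,50,44,38,32,26,20,14,9,5,2,0])
r,b=93.7,np.radians(12.45)
P=np.c_[-r*np.cos(th+b),r*np.sin(th+b)]
d=np.diff(P,axis=0)/10
for t,x in zip(np.degrees(th[1:]),d): print(round(t),round(x[0],2),round(-x[1],2))"
```

```text
clock: 26.05
position: [0.655, 0.1916, 0.2354]
ee_rot: [3.135, -0.192, -0.003]
force: [0.1, -0.3, 0.6]
width: 0.412
clock: 26.25
position: [0.6564, 0.1915, 0.2341]
ee_rot: [-3.136, 0.193, -0.0]
force: [0.2, 0.0, 0.0]
width: 0.409
(array([0.1096, 0.0662, 0.2341]), array([0.2, 0. , 0. ]), 37.6, 26.2)
clock: 26.75
position: [0.6569, 0.1912, 0.2342]
ee_rot: [-3.136, 0.194, -0.001]
force: [-1.0, -0.6, 3.0]
width: 0.13
(array([0.1101, 0.0659, 0.2342]), array([-1. , -0.6,  3. ]), 12.0, 26.8)
104 -0.85 -0.48
98 -0.9 -0.39
92 -0.94 -0.29
86 -0.96 -0.19
80 -0.98 -0.09
74 -0.98 0.01
68 -0.97 0.11
62 -0.96 0.21
56 -0.93 0.31
50 -0.89 0.41
44 -0.84 0.5
38 -0.79 0.58
32 -0.72 0.66
26 -0.65 0.74
20 -0.57 0.8
14 -0.48 0.85
9 -0.33 0.75
5 -0.22 0.62
2 -0.13 0.47
0 -0.08 0.32
```

```bash
python3 -m crank '[[[-0.85,0,-0.5],0,255],[[-0.9,0,-0.4],0,255],[[-0.95,0,-0.3],0,255],[[-0.95,0,-0.2],0,255],[[0,0,0],0,255]]' 25
python3 -m crank '[[[-1,0,-0.1],0,255],[[-1,0,0],0,255],[[-0.95,0,0.1],0,255],[[-0.95,0,0.2],0,255],[[0,0,0],0,255]]' 25
python3 -m crank '[[[-0.95,0,0.3],0,255],[[-0.9,0,0.4],0,255],[[-0.85,0,0.5],0,255],[[-0.8,0,0.6],0,255],[[0,0,0],0,255]]' 25
python3 -c "
from h import *
print(loc())
from cell import get_image
im,d=get_image('scene'); im=im[:,:,::-1];cv2.imwrite('pics/r.png',cv2.resize(im[100:220,290:450],None,fx=4,fy=4,interpolation=cv2.INTER_CUBIC))
"
```

```text
clock: 27.25
position: [0.619, 0.196, 0.2486]
ee_rot: [3.136, -0.192, -0.0]
force: [-0.6, -0.3, 2.9]
width: 0.129
clock: 27.75
position: [0.5803, 0.201, 0.2466]
ee_rot: [-3.136, 0.192, 0.0]
force: [-2.1, -1.0, 8.7]
width: 0.133
clock: 28.25
position: [0.5454, 0.2054, 0.2276]
ee_rot: [-3.136, 0.192, 0.002]
force: [-0.7, 2.1, 3.1]
width: 0.123
(array([-0.0023,  0.0663,  0.2276]), array([-0.7,  2.1,  3.1]), 11.3, 28.2)
```

View pics/r.png

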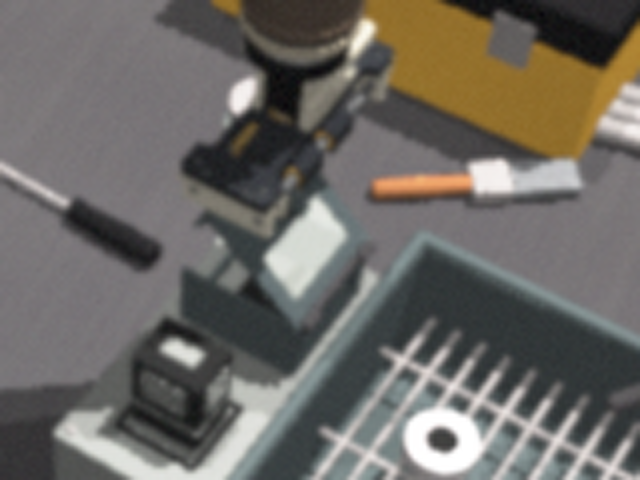

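```bash
python3 -m crank '[[[-0.7,0,0.65],0,255],[[-0.65,0,0.75],0,255],[[-0.6,0,0.8],0,255],[[-0.5,0,0.85],0,255],[[0,0,0],0,255]]' 25
python3 -c "
from h import *
print(loc())"
python3 -m crank '[[[-0.3,0,0.75],0,255],[[-0.2,0,0.6],0,255],[[0,0,0],0,255]]' 25
python3 -c "
from h import *
print(loc())"
python3 -m crank '[[[-0.1,0,0.4],0,255],[[0,0,0.2],0,255],[[0,0,0],0,255]]' 25
python3 -c "
from h import *
print(loc())"
```

```text
clock: 28.8
position: [0.5216, 0.2085, 0.1965]
ee_rot: [-3.136, 0.192, 0.003]
force: [0.2, 3.8, -2.8]
width: 0.131
(array([-0.0262,  0.0663,  0.1965]), array([ 0.2,  3.8, -2.8]), 12.0, 28.8)
clock: 29.1
position: [0.5166, 0.2091, 0.1833]
ee_rot: [-3.136, 0.192, 0.004]
force: [-3.2, 3.6, -0.1]
width: 0.129
(array([-0.0313,  0.0663,  0.1833]), array([-3.2,  3.6, -0.1]), 11.9, 29.1)
clock: 29.4
position: [0.5153, 0.2093, 0.1776]
ee_rot: [3.136, -0.192, -0.005]
force: [-5.6, 3.5, 2.1]
width: 0.131
(array([-0.0326,  0.0663,  0.1776]), array([-5.6,  3.5,  2.1]), 12.0, 29.4)
```

```bash
python3 -m crank '[[[0,0,0.25],0,255],[[0,0,0.2],0,255],[[0,0,0],0,255]]' 25
python3 -c "
from h import *
print(loc())"
python3 -m crank '[[[0,0,0.2],0,255],[[0,0,0.2],0,255],[[0,0,0],0,255]]' 25
python3 -c "
from h import *
print(loc())"
```

```text
clock: 29.7
position: [0.5147, 0.2093, 0.173]
ee_rot: [3.135, -0.192, -0.006]
force: [-7.6, 3.4, 2.0]
width: 0.131
(array([-0.0332,  0.0663,  0.173 ]), array([-7.6,  3.4,  2. ]), 12.0, 29.7)
clock: 30.0
position: [0.5147, 0.2094, 0.1701]
ee_rot: [3.135, -0.192, -0.006]
force: [-11.7, 1.5, 15.1]
width: 0.128
(array([-0.0333,  0.0663,  0.1701]), array([-11.7,   1.5,  15.1]), 11.7, 30.0)
```

```bash
python3 -m crank '[[[0,0,-0.1],0,200],[[0,0,-0.1],0,170],[[0,0,0],0,150],[[0,0,0],0,150],[[0,0,-1],0,150]]' 20
python3 -m crank '[[[0,0,-2],0,150],[[0,0,-2],0,255],[[-0.5,0,0],0,255],[[0,0,0],0,255],[[0,0,0],0,255]]' 20
python3 -m crank '[[[0,0,0],0,255]]' 20
python3 -c "
from h import *
print(loc())
from cell import get_image
for n in ('scene',):
    im,d=get_image(n)
    X=cloud(n,d).reshape(-1,3);L=np.c_[(X[:,:2]-OW)@RW,X[:,2]]
    p=L[(abs(L[:,1]-.065)<.05)&(abs(L[:,1]-.065)>.012)&(L[:,0]>-.06)&(L[:,0]<.05)&(abs(L[:,2]-.168)<.012)]
    print(len(p),np.polyfit(p[:,0],p[:,2],1))
"
```

```text
clock: 30.5
position: [0.5161, 0.2079, 0.1803]
ee_rot: [3.134, -0.194, -0.004]
force: [0.6, -0.1, 0.5]
width: 0.41
clock: 31.0
position: [0.5113, 0.209, 0.2207]
ee_rot: [3.135, -0.193, -0.001]
force: [-0.3, 0.2, -0.5]
width: 0.116
clock: 31.1
position: [0.5114, 0.2089, 0.2205]
ee_rot: [3.135, -0.193, -0.002]
force: [-0.6, 0.1, -1.2]
width: 0.034
(array([-0.0365,  0.0655,  0.2205]), array([-0.6,  0.1, -1.2]), 3.1, 31.1)
546 [-0.00794747  0.16695443]
```

Slope is about 0.008 rad, down from 0.0285, so the guard is nearly or fully shut. I'll press gently on the fin top to make sure.

```bash
python3 -m crank '[[[0,0,0.8],0,255],[[0,0,0.8],0,255],[[0,0,0.4],0,255],[[0,0,0.2],0,255],[[0,0,0.2],0,255]]' 20
python3 -c "
from h import *
print(loc())"
python3 -m crank '[[[0,0,0.15],0,255],[[0,0,0.15],0,255],[[0,0,0],0,255]]' 20
python3 -c "
from h import *
print(loc())"
```

```text
clock: 31.65
position: [0.5117, 0.2092, 0.1969]
ee_rot: [3.135, -0.194, -0.001]
force: [-0.0, -0.2, 0.7]
width: 0.007
(array([-0.0362,  0.0658,  0.1969]), array([-0. , -0.2,  0.7]), 0.7, 31.6)
clock: 31.95
position: [0.5118, 0.2093, 0.1965]
ee_rot: [-3.135, 0.194, -0.002]
force: [-8.1, -4.8, 21.1]
width: 0.007
(array([-0.0361,  0.066 ,  0.1965]), array([-8.1, -4.8, 21.1]), 0.6, 31.9)
```

```bash
python3 -m crank '[[[0,0,-1.5],0,255],[[0,0,-3],0,255],[[0,0,-4],0,255],[[0,0,-3],0,255],[[-4,0,0],0,255]]' 20
python3 -m crank '[[[-4.5,0,0],0,255],[[-4.5,0,0],0,255],[[-4,-3,0],0,255],[[-2,-4,0],0,255],[[0,-4,0],0,255]]' 20
python3 -m crank '[[[0,-4.5,0],0,255],[[0,-4.5,0],0,255],[[0,-4.5,0],0,255],[[0,0,0],0,255]]' 20
python3 -c "
from h import *
print(loc())
from cell import get_image,look_for
for n in ('scene','top'):
    im,d=get_image(n);cv2.imwrite(f'pics/{n}_z.png',im[:,:,::-1])
    X=cloud(n,d).reshape(-1,3);L=np.c_[(X[:,:2]-OW)@RW,X[:,2]]
    p=L[(abs(L[:,1]-.065)<.05)&(abs(L[:,1]-.065)>.012)&(L[:,0]>-.06)&(L[:,0]<.05)&(abs(L[:,2]-.168)<.012)]
    if len(p)>20: print(n,len(p),np.polyfit(p[:,0],p[:,2],1))
    p=L[(abs(L[:,1]+.075)<.022)&(abs(L[:,0])<.028)]; print('pack top',np.percentile(p[:,2],[10,50,90]).round(4))
    print([(np.round(r['location'],3),round(r['score'],2)) for r in look_for('switch_tip',n)])
"
```

```text
clock: 32.45
position: [0.4772, 0.2141, 0.3133]
ee_rot: [-3.131, 0.201, -0.013]
force: [-0.7, 1.8, 0.4]
width: 0.008
clock: 32.95
position: [0.3339, 0.3436, 0.3105]
ee_rot: [-3.135, 0.189, -0.003]
force: [1.5, -0.8, 0.2]
width: 0.006
clock: 33.35
position: [0.3484, 0.4607, 0.308]
ee_rot: [-3.135, 0.182, 0.006]
force: [-0.8, 0.3, -0.6]
width: 0.004
(array([-0.2293,  0.2952,  0.308 ]), array([-0.8,  0.3, -0.6]), 0.3, 33.4)
scene 571 [-0.00856125  0.16685933]
pack top [0.1867 0.1891 0.1916]
[(array([0.546, 0.201, 0.17 ]), 0.59), (array([ 0.368, -0.007,  0.009]), 0.24), (array([0.661, 0.502, 0.018]), 0.22)]
top 883 [-0.00357938  0.16780624]
pack top [0.1858 0.1897 0.1937]
[]
```

View pics/scene_z.png

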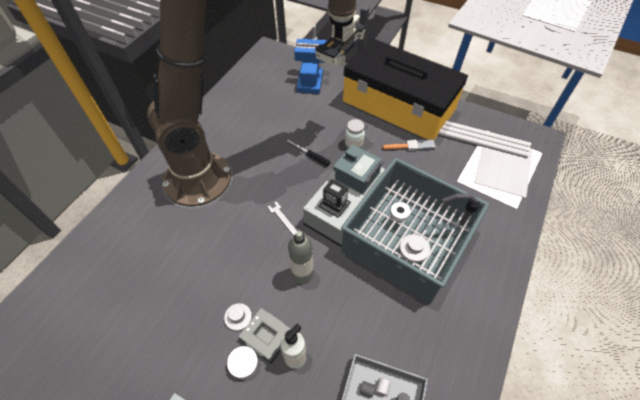

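View pics/top_z.png

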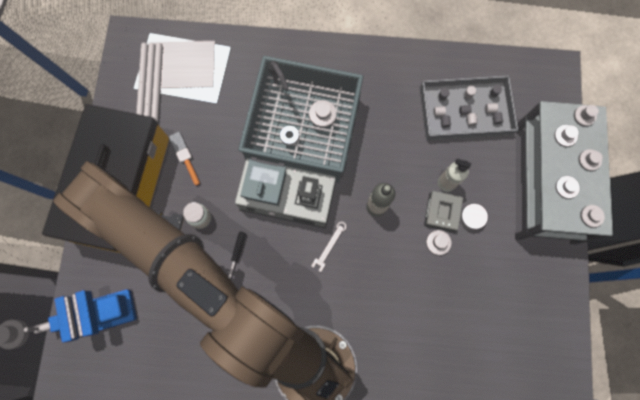

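```bash
python3 -c "
from cell import workorder
print(workorder.sign_off())"
```

```text
the job is handed in; nothing more can be done
None
```

The job is done and handed in at about 33 s on the robot's clock, against the 72 s limit; the hand-in gives no verdict.

1. **Battery pack:** I lifted it out of the charger, carried it round the oil bottle and plugged it into the socket. It stopped hard with about 30 N of push, and its top measured 189–190 mm above the bench, against 190 mm expected. The switch was still OFF then.
2. **Guard up:** I pinched the fin and swung the guard up, but it stopped at about 100° instead of fully up. I then pushed it against its end stop, at about 110°.
3. **Pump switch:** I pushed the lever over to ON. Both cameras' depth readings showed it leaning towards the tub.
4. **Guard shut:** I brought it down with the fin and pressed on the fin top with about 20 N. The fin top was at 196.5 mm, exactly the shut height.

**Last checks:**
- **Guard angle:** the camera depth still reads 0.004–0.009 rad. I take this as calibration error, because the press found a hard stop at the shut height.
- **Switch:** it can't be seen under the shut guard. The network's one `switch_tip` report was on the guard itself, so ON rests on the view before closing.
- **Bench:** the bottles, tins, parts and tools look unmoved in both final pictures, and the gripper is clear with almost no force on it.

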